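# Stand the fourth cabinet leg up and put it with the others

### The arm

A 7-joint arm with a two-finger parallel gripper is mounted at the origin on a cart in front of the work surface, level with it; the furniture and walls round the work are solid. World frame = base frame: x ahead of the robot, y to its left, z up, the work surface at z = 0. Lengths are in mm, angles in rad, forces in N, time in s.
With the tool pointing down it reaches from about 400 to 900 mm from the base axis. Payload 5.6 kg.
Tool frame: the origin (TCP) lies at the very end of the fingers, on their centre line; the grasp point (between the pads) lies 19 mm behind it; z points along the fingers, y is the direction in which the jaws open and shut (so a half turn about z gives the same grasp; the last joint's range is limited). The gripper opens to 92 mm and grips with 3 to 60 N. Pads are 20 mm wide; open, the fingers measure 128 mm over their backs; the gripper's body (75 mm by 189 mm) begins 69 mm behind the grasp point.
Start: joints at [-1.291, 0.468, -0.012, 1.603, 0.006, 1.071, -0.056], TCP at [206.236, 616.422, 214.592] pointing down, gripper open.
Joint ranges: [-2.53, 2.53], [-0.31, 2.02], [-1.57, 1.55], [0.28, 2.44], [-1.29, 4.43], [0.15, 1.84], [-2.92, 2.92]. Speed limits (rad/s): [2.57, 2.57, 3.14, 3.14, 3.14, 3.14, 3.14].

### API

Orientations are given as a unit quaternion [w, x, y, z].
In Python, from cell import ctrl gives the robot as it stands.
- The arm moves only by the shell command python3 -m jog 'ROWS' [FORCE]. ROWS is JSON, one flat list of numbers, 7 for each row, row after row: the turn, a rotation vector about the tool's x, y, z in units of 8 degrees (1.0 is 8 degrees), then the shift along the tool's x, y, z in units of 25 mm (1.0 is 25 mm), then the opening, from 0 (shut) to 1 (fully open). In form: [wx, wy, wz, x, y, z, grip, wx, wy, wz, x, y, z, grip, ...]. A call has 1 to 8 rows; each row shifts and turns the pose as measured when the row begins, along the tool's axes as they then stand; what a row does not reach is not made up. A row lasts 1/10 s, in which the tool goes at most 50 mm and 8.59 degrees, less where a joint would pass 70% of its speed; a pose out of reach is approached as far as the arm can. A call is refused whole if a number of a shift passes 1 or a number of a turn 1, either way. A call with a gripper value outside its range is refused whole. The fingers move at their own pace and stop on an object; FORCE is the grip in N (left out, the last holds). Time passes only in rows, so rows that do not move let the fingers close. It gives the time, the measured TCP pose, the force and the opening at its end, in the units of the state.
- ctrl.get_state(): the state, without advancing time (a new reading comes with each control period).
- ctrl.snapshot(name): name is "side" or "top"; returns a dict with "color" (480x640x3 uint8, blue, green, red), "z_map" (480x640 float32, mm along the optical axis (not along the pixel's ray), 0 where there is no reading), "camera_matrix" (3x3 intrinsics, pixels), "origin" and "attitude" of the camera in the world. Camera axes: x right, y up, looking along -z (the intrinsics and any distortion apply to the point x, -y, -z); pixel columns grow to the right and rows downward; lengths in mm; the calibration is good to about 2 mm. A picture is of the moment at which its call begins.
- ctrl.close_job(): hands the job in, once; it reports no verdict.
The state is a dict: "time_s": time; "joint_positions": joint angles; "qd": joint speeds; "joint_torque": joint torques, N m; "eef_pos": TCP position; "ee_rot": TCP orientation; "contact_force": force on the tool from outside, world axes, zero at the start; "moment": the same for the moment, N m; "grip_width": finger opening in mm.
Only numpy, scipy, OpenCV 4.12 (cv2) and the standard library are available. Lean on these libraries where they do the work, as an engineer would, in place of code of your own. Each camera call takes 0.05 s, during which the arm holds its last target.

### The job

One cabinet leg lies on the bench. Tip it up onto its plain square foot, tenon upwards, keeping the foot end on the bench as you raise it, so that it stands upright on the open bench; then carry it upright to the rack, lower it (do not drop it) into the empty place between the other legs so that it stands on the pad there square with the row, and let go. Do not push or tip the legs already in the rack, and leave the other things on the bench alone.

Things in the scene. Friction and masses are not known exactly. Their poses are not given: they have to be found in the camera images.
- leg: the wooden cabinet leg lying on the bench, on any heading: 40 mm square, 150 mm long, plain square foot, with a round tenon 22 mm across and 20 mm long on its top end (170 mm over all); 0.13 to 0.24 kg. Origin at the centre of the square part (75 mm from the foot); z along the leg from foot to tenon, x and y square to its sides. Dark flat mortise marks on two sides.
- leg_foot (a point): centre of the leg's square foot face
- leg_shoulder (a point): centre of the leg's top face, where the tenon begins (150 mm from the foot)
- rack: fixed plywood rack on the bench, left of the lying leg, 74 mm deep, 210 mm long. Origin at the centre of its underside; x to its back, y along the row to the left, z up. Channel 50 mm front to back, 186 mm long. Heights above the bench: floor 12 mm, front lip 34, back 90, end cheeks 110, standing legs 182. Four places at y = -67.5, -22.5, 22.5, 67.5 mm, x = 0; one inner place is empty.
- gap: cork pad 34 x 34 x 2 mm lying fixed on the rack's floor in the empty place; origin at the centre of its underside; x to the rack's back, y along the row, z up. The gap there between the two neighbour legs is about 50 mm for the 40 mm leg.
- gap_floor (a point): centre of the cork pad's top face, 14 mm above the bench: where the foot shall stand
- leg_left: leg of the same make standing loose in the left end place of the rack, tenon up; origin 75 mm above its foot, z up
- leg_mid: the same, in the inner place of the rack that is not empty
- leg_right: the same, in the right end place of the rack
- spin_top: bystander: dark wooden spinning top, 62 mm across, 50 mm high; origin under its centre
- turned_box: bystander: small dark turned wooden box, 57 mm across, 64 mm high; origin under its centre
- masking_tape: bystander: roll of masking tape lying flat, 104 mm across, 25 mm high; origin under its centre. (Fixed round the work: a lathe at the left, from about y = 0.38 m outward and up to 0.25 m high or more, and a tall upright dust duct behind the bench middle, at about x = 0.83, y = 0.10 m.)
There are look-alikes about, which are no part of the job. What is shaped like the leg_left but blue or turquoise is not meant.

How it is judged:
By the outcome, as a careful person would: the job done as asked, in the order asked, and still so for the second after the job is handed in, with the robot touching nothing.
It also fails if it takes over 70 s, if anything falls off the work surface, if the arm or the gripper's body presses on something with over 40 N, if the wrist force passes 120 N, or if a joint passes its speed limit or range.

## Working session

There is one attempt and no reset: what is moved stays moved. The work goes in short steps, Python scripts to look and compute and a shell command to move; the robot and the scene stay as the last step left them, time stands still between calls to the robot, and variables do not carry over. Pictures are saved under pics/ and viewed, and the job is handed in when it is done.

```bash
ls; mkdir -p pics
python3 - <<'E'
from cell import ctrl
import cv2,pickle
s=ctrl.get_state();print(s)
for n in("side","top"):
    d=ctrl.snapshot(n);cv2.imwrite(f"pics/{n}0.png",d["color"]);pickle.dump(d,open(f"{n}0.pkl","wb"));print(n,d["camera_matrix"],d["origin"],d["attitude"],[k for k in d])
E
```

```text
pics
{'time_s': 0.0, 'joint_positions': array([-1.29097696,  0.46837758, -0.01160734,  1.6036007 ,  0.0059958 ,
        1.07140874, -0.05630722]), 'qd': array([-0.00275188,  0.0001704 , -0.00033187, -0.00075363,  0.00027066,
       -0.00057988,  0.00057307]), 'joint_torque': array([-6.95600966e-05, -5.20572746e+01, -1.24197558e-02, -2.43755794e+01,
       -5.66094741e-02,  1.70077721e-02,  1.38618234e-04]), 'eef_pos': array([206.08657099, 615.85551634, 213.64958287]), 'ee_rot': array([-8.30942453e-05,  1.60743854e-01,  9.86995765e-01, -8.75971765e-04]), 'contact_force': array([-0.19137382,  0.04273191, -0.03342154]), 'moment': array([-0.03703095, -0.02685968, -0.00538944]), 'grip_width': 91.90286435959244}
side [[517.57522139   0.         320.0999073 ]
 [  0.         517.57522139 223.93874963]
 [  0.           0.           1.        ]] [-361.68065588  -30.20731599 1337.85160955] [-0.67131759 -0.22415341  0.21372287  0.67335761] ['color', 'z_map', 'camera_matrix', 'origin', 'attitude']
top [[557.88459237   0.         313.69328627]
 [  0.         557.88459237 236.46163753]
 [  0.           0.           1.        ]] [3.61678975e+02 8.22029889e-01 1.33769495e+03] [ 0.71223653  0.05611192 -0.0619913  -0.69694164] ['color', 'z_map', 'camera_matrix', 'origin', 'attitude']
```

View pics/side0.png

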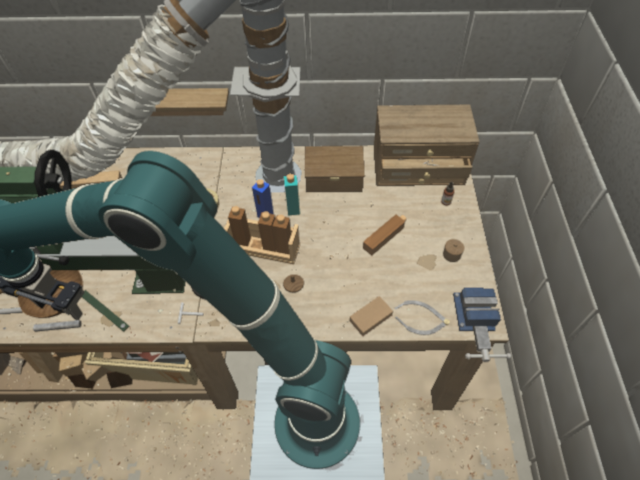

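View pics/top0.png

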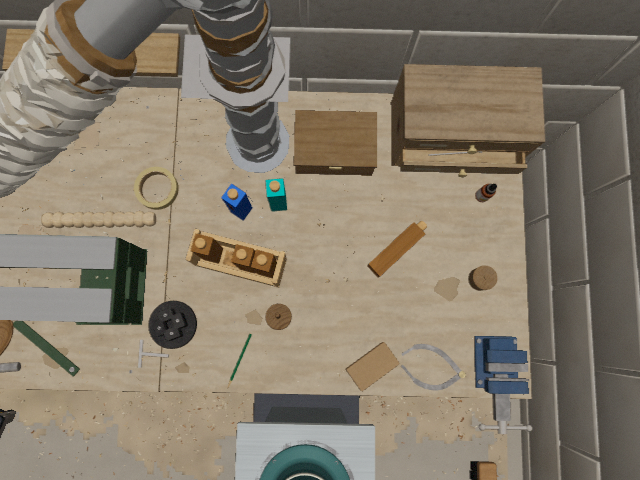

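```bash
cat > h.py <<'E'
import numpy as np,cv2,pickle
from scipy.spatial.transform import Rotation as R
def rot(q): return R.from_quat(np.asarray(q),scalar_first=True).as_matrix()
def ray(d,uv):
    K=d["camera_matrix"];uv=np.atleast_2d(np.asarray(uv,float))
    p=np.c_[(uv[:,0]-K[0,2])/K[0,0],-(uv[:,1]-K[1,2])/K[1,1],-np.ones(len(uv))]
    return np.asarray(d["origin"]),p@rot(d["attitude"]).T
def on_z(d,uv,z):
    o,r=ray(d,uv);return o+r*((z-o[2])/r[:,2])[:,None]
def cloud(d):
    v,u=np.mgrid[0:480,0:640];o,r=ray(d,np.c_[u.ravel(),v.ravel()])
    return (o+r*d["z_map"].reshape(-1,1)).reshape(480,640,3)
def proj(d,P):
    K=d["camera_matrix"];c=(np.atleast_2d(P)-d["origin"])@rot(d["attitude"])
    return np.c_[K[0,0]*c[:,0]/-c[:,2]+K[0,2],K[1,1]*c[:,1]/c[:,2]+K[1,2]]
def tri(d1,uv1,d2,uv2):
    o1,a=ray(d1,uv1);o2,b=ray(d2,uv2);a=a[0]/np.linalg.norm(a[0]);b=b[0]/np.linalg.norm(b[0])
    t=np.linalg.lstsq(np.c_[a,-b],o2-o1,rcond=None)[0];p,q=o1+t[0]*a,o2+t[1]*b
    return (p+q)/2,np.linalg.norm(p-q)
def crop(d,name,x0,y0,x1,y1,s):
    cv2.imwrite(name,cv2.resize(d["color"][y0:y1,x0:x1],None,fx=s,fy=s,interpolation=cv2.INTER_CUBIC))
def load(n): return pickle.load(open(n,"rb"))
def snap(ctrl,n,t):
    d=ctrl.snapshot(n);pickle.dump(d,open(f"{n}{t}.pkl","wb"));return d
E
python3 - <<'E'
from h import *
T=load("top0.pkl");S=load("side0.pkl")
a=cv2.resize(T["color"][210:290,350:450],None,fx=4,fy=4,interpolation=cv2.INTER_CUBIC)
b=cv2.resize(T["color"][220:300,180:300],None,fx=4*100/120,fy=4,interpolation=cv2.INTER_CUBIC)
c=cv2.resize(S["color"][200:280,350:450],None,fx=4,fy=4,interpolation=cv2.INTER_CUBIC)
e=cv2.resize(S["color"][195:275,210:310],None,fx=4,fy=4,interpolation=cv2.INTER_CUBIC)
cv2.imwrite("pics/c0.png",cv2.resize(np.vstack([np.hstack([a,b]),np.hstack([c,e])]),(750,600)))
for n,d in(("T",T),("S",S)):
    C=cloud(d); 
    for uv in ([(398,248),(201,243),(220,255),(243,254),(261,259),(300,300)] if n=="T" else [(385,233),(266,215),(238,212),(350,290)]):
        print(n,uv,C[uv[1],uv[0]].round(1))
E
```

```text
T (398, 248) [ 557.8 -206.8   39.8]
T (201, 243) [537.7 228.7 182. ]
T (220, 255) [534.1 213.5  22.7]
T (243, 254) [516.3 139.9 182.7]
T (261, 259) [506.6 102.  182.7]
T (300, 300) [433.1  21.4   2.4]
S (385, 233) [ 546.4 -207.3   42.1]
S (266, 215) [507.7 139.3 188.8]
S (238, 212) [528.7 221.4 176.1]
S (350, 290) [374.4 -96.4  -2. ]
```

View pics/c0.png

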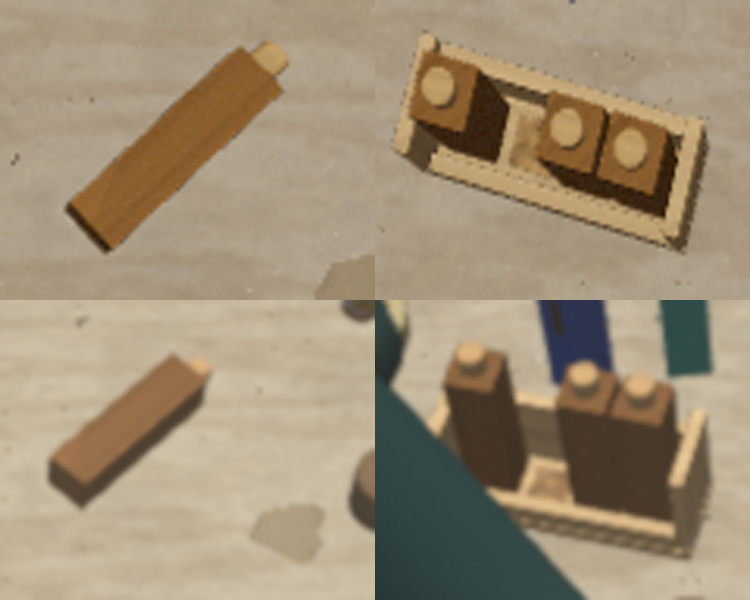

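Run:
```python
from h import *
T=load("top0.pkl");S=load("side0.pkl")
def hsvmask(d,box):
    m=np.zeros((480,640),np.uint8);x0,y0,x1,y1=box
    h=cv2.cvtColor(d["color"],cv2.COLOR_BGR2HSV)
    m[y0:y1,x0:x1]=((h[y0:y1,x0:x1,1]>110))*255
    return m
for n,d,b in(("T",T,(355,215,440,285)),("S",S,(355,205,412,260))):
    C=cloud(d);m=hsvmask(d,b)>0
    hm=C[...,2]
    top=m&(hm>33)&(hm<48)
    print(n,m.sum(),top.sum(),np.median(hm[top]))
    # contour of saturated mask on z=40
    vu=np.argwhere(top);P=on_z(d,vu[:,::-1],40)[:,:2].astype(np.float32)
    r=cv2.minAreaRect(P);print(r,cv2.boxPoints(r).round(1).tolist())
# tenons & top faces
h=cv2.cvtColor(T["color"],cv2.COLOR_BGR2HSV);C=cloud(T)
b=np.zeros((480,640),bool);b[225:290,180:295]=1
m=(b&(C[...,2]>172)).astype(np.uint8)
k,l,st,ce=cv2.connectedComponentsWithStats(m)
for i in range(1,k):
    if st[i][4]>5:print(st[i],ce[i],on_z(T,[ce[i]],182).round(1))
m=(b&(C[...,2]>155)&(C[...,2]<172)).astype(np.uint8)
k,l,st,ce=cv2.connectedComponentsWithStats(b.astype(np.uint8)*(C[...,2]>150))
for i in range(1,k):
    if st[i][4]>20:
        vu=np.argwhere(l==i);P=on_z(T,vu[:,::-1],162)[:,:2].astype(np.float32);print(st[i],cv2.minAreaRect(P))
```

```text
T 1125 1035 40.01278746881917
((561.0462646484375, -208.1028289794922), (39.282474517822266, 164.64630126953125), 43.615360260009766) [[490.0, -162.10000610351562], [603.5999755859375, -281.29998779296875], [632.0999755859375, -254.1999969482422], [518.5, -135.0]]
S 507 491 40.20730539926308
((554.2283935546875, -207.01934814453125), (38.45252990722656, 152.82205200195312), 43.63199996948242) [[487.6000061035156, -165.0], [593.0, -275.6000061035156], [620.9000244140625, -249.10000610351562], [515.4000244140625, -138.39999389648438]]
[195 238  11  11  93] [199.80645161 242.92473118] [[537.8 231.2 182. ]]
[236 249  11  11  93] [240.90322581 253.93548387] [[516.4 144.3 182. ]]
[256 255  11  10  87] [261.13793103 259.3908046 ] [[505.9 101.7 182. ]]
[190 234  24  22 371] ((538.5641479492188, 230.76516723632812), (42.586605072021484, 41.55250930786133), 75.99095916748047)
[231 244  23  23 369] ((516.6680297851562, 144.33871459960938), (40.86594009399414, 40.792083740234375), 77.06830596923828)
[251 250  23  23 368] ((506.0096435546875, 101.6341552734375), (40.60007095336914, 40.85883331298828), 75.3031005859375)
```

Run:
```python
from h import *
T=load("top0.pkl");S=load("side0.pkl")
crop(T,"pics/r0.png",175,220,295,295,6.6)
C=cloud(T)
b=np.zeros((480,640),bool);b[220:295,178:295]=1
z=C[...,2]
for lo,hi in((100,118),(82,97),(26,42),(8,22)):
    m=b&(z>lo)&(z<hi);print(lo,hi,m.sum(),C[m].mean(0).round(1) if m.any() else None)
img=np.zeros((480,640,3),np.uint8)
img[...,0]=b*((z>100)&(z<118))*255;img[...,1]=b*((z>82)&(z<97))*255;img[...,2]=b*(((z>26)&(z<42))*255+((z>8)&(z<22))*120)
cv2.imwrite("pics/r1.png",cv2.resize(img[220:295,175:295],None,fx=6.6,fy=6.6,interpolation=cv2.INTER_NEAREST))
```

```text
100 118 391 [515.7 152.7 109.3]
82 97 439 [545.  161.1  90.1]
26 42 494 [496.5 173.7  34. ]
8 22 438 [520.1 187.4  13.7]
```

View pics/r0.png

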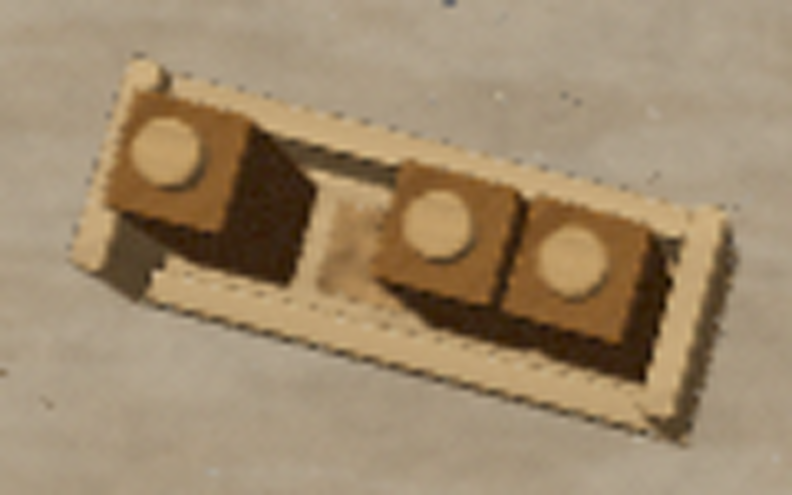

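View pics/r1.png

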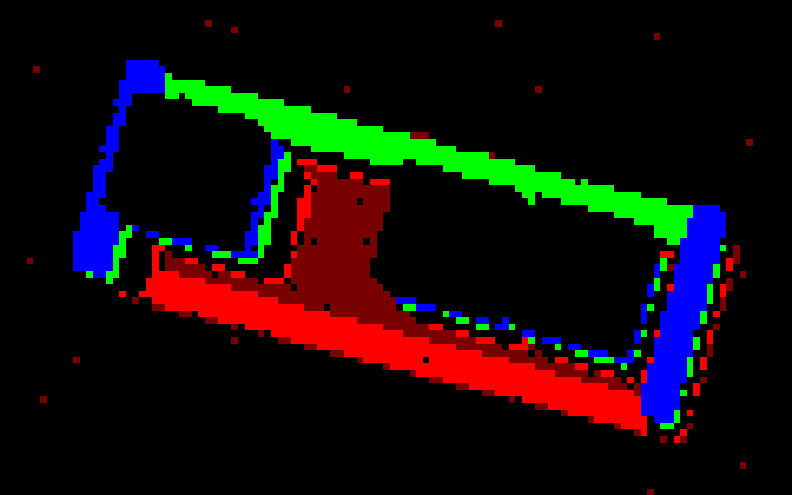

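Run:
```python
from h import *
T=load("top0.pkl");S=load("side0.pkl")
for n,d,b in(("T",T,(355,215,440,285)),("S",S,(355,205,412,260))):
    x0,y0,x1,y1=b;h=cv2.cvtColor(d["color"],cv2.COLOR_BGR2HSV).astype(int)
    C=cloud(d)
    m=np.zeros((480,640),bool);m[y0:y1,x0:x1]=1
    m&=(h[...,1]>110)&(abs(C[...,2]-40)<6)
    vu=np.argwhere(m);P=on_z(d,vu[:,::-1],40)[:,:2]
    dd=np.array([.690,-.724]);pp=np.array([.724,.690])
    a=P@dd
    # width vs along
    A0=np.percentile(a,.3);print(n,"foot along",A0, np.percentile(a,99.7))
    for s in range(0,175,15):
        k=(a>=A0+s)&(a<A0+s+15)
        if k.sum()>5:
            q=P[k]@pp;print(s,k.sum(),round(q.min(),1),round(q.max(),1),round((q.min()+q.max())/2,1))
# rack
th=np.radians(-13.84);X=np.array([np.cos(th),np.sin(th)]);Y=np.array([-np.sin(th),np.cos(th)])
C=cloud(T);z=C[...,2];b=np.zeros((480,640),bool);b[220:295,178:295]=1
def edge(lo,hi,zz,lab):
    m=b&(z>lo)&(z<hi);vu=np.argwhere(m);P=on_z(T,vu[:,::-1],zz)[:,:2];x=P@X;y=P@Y;return x,y
x,y=edge(84,96,90,0);k=(y<250)
xl=edge(28,40,34,0)
for lab,(x,y) in(("back",(x,y)),("lip",xl)):
    c=np.median(x);k=abs(x-c)<9;print(lab,c,np.polyfit(y[k],x[k],1),np.percentile(x[k],[2,98]),np.percentile(y[k],[1,99]))
x,y=edge(104,115,110,0)
for s in(1,-1):
    k=(y*s>(np.median(y))*s) ;c=y[k]; print("cheek",s,np.percentile(c,[1,10,50,90,99]))
x,y=edge(10,20,13,0);print("floor y",np.percentile(y,[1,50,99]),np.percentile(x,[1,99]))
for n,p in(("l",(537.8,231.2)),("m",(516.4,144.3)),("r",(505.9,101.7))):print(n,np.array(p)@X,np.array(p)@Y)
```

```text
T foot along 456.4980827340704 604.9626846893514
0 105 243.6 281.8 262.7
15 97 244.1 280.7 262.4
30 104 243.0 281.3 262.1
45 104 243.6 281.7 262.6
60 101 244.1 282.1 263.1
75 103 243.2 281.4 262.3
90 100 243.5 282.1 262.8
105 97 244.1 282.2 263.2
120 105 243.0 281.6 262.3
135 94 243.4 281.9 262.7
S foot along 457.47778373426354 607.7302857120113
0 50 239.7 276.0 257.8
15 48 240.4 277.2 258.8
30 45 239.4 276.4 257.9
45 51 240.2 277.6 258.9
60 46 239.6 276.8 258.2
75 46 240.3 277.6 259.0
90 48 241.4 276.8 259.1
105 49 240.1 277.7 258.9
120 46 239.8 277.2 258.5
135 36 242.7 277.7 260.2
back 498.361968271955 [-8.47714875e-03  5.01586123e+02] [492.4817586  504.28433067] [196.86520073 379.46446191]
lip 436.9070452252927 [-4.84377690e-03  4.37519105e+02] [430.14926642 442.11429903] [197.16673087 379.57325301]
cheek 1 [193.58204078 208.02892325 383.67296745 390.13352013 391.46813615]
cheek -1 [181.90308266 183.10927415 187.61943636 192.08352408 193.16953644]
floor y [182.67257865 317.8660337  378.56209067] [429.95196157 507.83698042]
l 466.8806590036898 353.13556921992483
m 466.88942300900777 263.6393686123448
r 466.884668842598 219.76443297252985
```

```bash
cat > goal.py <<'E'
# goal.py: python3 goal.py px py pz [zx zy zz yx yy yz]: remaining shift (in tool axes now, units 25mm) and turn (units 8deg)
import sys
from h import *
from cell import ctrl
s=ctrl.get_state();M=rot(s["ee_rot"]);p=np.asarray(s["eef_pos"])
a=list(map(float,sys.argv[1:]))
print("t",round(s["time_s"],2),"p",p.round(1),"z",M[:,2].round(3),"y",M[:,1].round(3),"F",np.round(s["contact_force"],1),"w",round(s["grip_width"],1),"q",np.round(s["joint_positions"],2))
if len(a)>=3:
    print("shift",(M.T@(np.array(a[:3])-p)/25).round(2))
if len(a)>=9:
    z=np.array(a[3:6]);z/=np.linalg.norm(z);y=np.array(a[6:9]);y-=z*(y@z);y/=np.linalg.norm(y)
    G=np.c_[np.cross(y,z),y,z];w=R.from_matrix(M.T@G).as_rotvec()
    print("turn",(np.degrees(w)/8).round(2),"shift in goal axes",(G.T@(np.array(a[:3])-p)/25).round(2))
E
python3 -m jog '[0,0,0.9,0,0,-1,1, 0,0,0.9,0,0,-1,1, 0,0,0.9,0,0,-1,1, 0,0,0.8,0,0,-1,1]'
python3 goal.py 583 -234 200 0 0 -1 0.724 0.69 0
```

```text
time_s: 0.5
eef_pos: [205.3, 612.6, 309.5]
ee_rot: [0.001, 0.403, 0.915, -0.008]
contact_force: [-0.5, 0.4, 0.1]
grip_width: 91.8
t 0.5 p [205.3 612.6 309.5] z [-0.005 -0.015 -1.   ] y [ 0.738  0.675 -0.014] F [-0.5  0.4  0.1] w 91.8 q [-1.37  0.4   0.1   1.49 -0.04  1.27 -0.53]
shift [-35.14 -11.65   4.83]
turn [-0.1   0.06 -0.15] shift in goal axes [-34.94 -12.43   4.38]
```

```bash
python3 -m jog '[0,0,0,-1,-0.35,0,1, 0,0,0,-1,-0.35,0,1, 0,0,0,-1,-0.35,0,1, 0,0,0,-1,-0.35,0,1, 0,0,0,-1,-0.35,0,1, 0,0,0,-1,-0.35,0,1, 0,0,0,-1,-0.35,0,1, 0,0,0,-1,-0.35,0,1]'
python3 goal.py 583 -234 200 0 0 -1 0.724 0.69 0
```

```text
time_s: 1.3
eef_pos: [288.1, 414.0, 311.9]
ee_rot: [-0.0, 0.401, 0.916, -0.007]
contact_force: [0.0, 0.3, 1.0]
grip_width: 91.9
t 1.3 p [288.1 414.  311.9] z [-0.006 -0.013 -1.   ] y [ 0.735  0.678 -0.013] F [0.  0.3 1. ] w 91.9 q [-1.18  0.13  0.17  1.83 -0.02  1.19 -0.26]
shift [-27.02  -8.86   4.75]
turn [-0.09  0.04 -0.11] shift in goal axes [-26.9   -9.34   4.48]
```

```bash
python3 -m jog '[0,0,0,-1,-0.3,0,1, 0,0,0,-1,-0.3,0,1, 0,0,0,-1,-0.3,0,1, 0,0,0,-1,-0.3,0,1, 0,0,0,-1,-0.3,0,1, 0,0,0,-1,-0.3,0,1, 0,0,0,-1,-0.3,0,1, 0,0,0,-1,-0.3,0,1]'
python3 -m jog '[0,0,0,-1,-0.3,0,1, 0,0,0,-1,-0.3,0,1, 0,0,0,-1,-0.3,0,1, 0,0,0,-1,-0.3,0,1, 0,0,0,-1,-0.3,0,1, 0,0,0,-1,-0.3,0,1, 0,0,0,-1,-0.3,0,1, 0,0,0,-1,-0.3,0,1]'
python3 goal.py 583 -234 200 0 0 -1 0.724 0.69 0
```

```text
time_s: 2.1
eef_pos: [380.9, 216.2, 311.9]
ee_rot: [-0.001, 0.401, 0.916, -0.009]
contact_force: [-0.4, -0.2, -0.1]
grip_width: 91.8
time_s: 2.9
eef_pos: [473.3, 19.5, 312.6]
ee_rot: [-0.002, 0.401, 0.916, -0.01]
contact_force: [0.7, 0.5, -0.5]
grip_width: 91.7
t 2.9 p [473.3  19.5 312.6] z [-0.012 -0.016 -1.   ] y [ 0.734  0.679 -0.019] F [ 0.7  0.5 -0.5] w 91.7 q [-0.69  0.06  0.6   1.92 -0.02  1.19  0.67]
shift [-10.41  -3.58   4.61]
turn [-0.14  0.02 -0.11] shift in goal axes [-10.37  -3.82   4.5 ]
```

```bash
python3 -m jog '[0,-0.95,0,0,-0.5,0,1, 0,-0.95,0,0,-0.5,0,1, 0,-0.95,0,0,-0.5,0,1, 0,-0.95,0,0,-0.5,0,1, 0,-0.95,0,0,-0.5,0,1, 0,-0.95,0,0,-0.5,0,1, 0,-0.95,0,0,-0.5,0,1, 0,-0.95,0,0,-0.5,0,1]'
python3 goal.py 499 -146 170 0.69 -0.724 0 0.724 0.69 0
```

```text
time_s: 3.7
eef_pos: [414.4, -45.1, 320.3]
ee_rot: [0.412, 0.359, 0.816, -0.186]
contact_force: [1.0, 0.2, 1.0]
grip_width: 92.0
t 3.7 p [414.4 -45.1 320.3] z [ 0.539 -0.6   -0.591] y [ 0.74   0.673 -0.008] F [1.  0.2 1. ] w 92.0 q [-0.46 -0.14 -0.21  2.42  1.07  1.12 -0.56]
shift [ 1.74 -0.16  7.8 ]
turn [-0.18 -4.53  0.01] shift in goal axes [ 6.01 -0.33  5.26]
```

```bash
python3 -m jog '[0,-0.3,0,0.3,0,1,1, 0,-0.5,0,0.3,0,1,1, 0,-0.7,0,0.3,0,1,1, 0,-0.7,0,0.5,0,1,1, 0,-0.7,0,0.6,0,1,1, 0,-0.7,0,0.8,0,0.6,1]'
python3 goal.py 499 -146 170 0.69 -0.724 0 0.724 0.69 0
```

```text
time_s: 4.3
eef_pos: [442.2, -78.8, 258.5]
ee_rot: [0.476, 0.287, 0.764, -0.328]
contact_force: [1.0, -0.6, -0.5]
grip_width: 91.7
t 4.3 p [442.2 -78.8 258.5] z [ 0.538 -0.775 -0.332] y [ 0.751  0.62  -0.228] F [ 1.  -0.6 -0.5] w 91.7 q [ 0.29  0.57 -1.12  2.44  1.51  1.78 -0.96]
shift [2.03 0.85 4.48]
turn [-0.79 -2.54  1.54] shift in goal axes [ 3.54 -0.21  3.51]
```

```bash
python3 goal.py 496 -142 165 0.528 -0.555 -0.643 0.724 0.69 0
```

```text
t 4.3 p [442.2 -78.8 258.5] z [ 0.538 -0.775 -0.332] y [ 0.751  0.62  -0.228] F [ 1.  -0.6 -0.5] w 91.7 q [ 0.29  0.57 -1.12  2.44  1.51  1.78 -0.96]
shift [2.28 0.9  4.36]
turn [-1.27  2.44  1.18] shift in goal axes [ 0.73 -0.18  4.94]
```

```bash
python3 -m jog '[-0.4,0.8,0.4,0,0,0.7,1, -0.4,0.8,0.4,0.2,0,0.7,1, -0.4,0.8,0.4,0.2,0,0.8,1, 0,0,0,0.2,0,0.8,1,0,0,0,0.2,0,0.8,1]'
python3 goal.py 496 -142 165 0.528 -0.555 -0.643 0.724 0.69 0
```

```text
time_s: 4.8
eef_pos: [473.7, -122.9, 142.8]
ee_rot: [0.358, 0.354, 0.845, -0.179]
contact_force: [0.6, -0.4, 0.6]
grip_width: 91.9
t 4.8 p [ 473.7 -122.9  142.8] z [ 0.478 -0.557 -0.679] y [ 0.727  0.685 -0.049] F [ 0.6 -0.4  0.6] w 91.9 q [ 0.75  0.66 -1.21  2.43  1.72  1.32 -0.86]
shift [-1.45  0.08  0.25]
turn [-0.26 -0.35  0.23] shift in goal axes [-1.43  0.12  0.32]
```

```bash
python3 -m jog '[-0.2,-0.3,0.2,-0.7,0,0.2,1, 0,0,0,-0.7,0.1,0.1,1]'
python3 goal.py 496 -142 165 0.528 -0.555 -0.643 0.724 0.69 0
```

```text
time_s: 5.0
eef_pos: [493.5, -144.9, 159.1]
ee_rot: [0.379, 0.36, 0.835, -0.17]
contact_force: [-1.2, 0.5, 0.4]
grip_width: 91.8
t 5.0 p [ 493.5 -144.9  159.1] z [ 0.511 -0.557 -0.655] y [ 0.73   0.683 -0.012] F [-1.2  0.5  0.4] w 91.8 q [ 0.83  0.64 -1.22  2.41  1.79  1.29 -0.84]
shift [-0.17  0.15 -0.17]
turn [-0.1  -0.11  0.02] shift in goal axes [-0.17  0.15 -0.16]
```

```bash
python3 -m jog '[0,0.95,0,-0.4,0,0,1, 0,0.95,0,-0.4,0,0,1, 0,0.95,0,-0.4,0,0,1, 0,0.95,0,-0.4,0,0,1, 0,0.95,0,-0.4,0,0,1, 0,0.95,0,-0.4,0,0,1, 0,0.95,0,-0.4,0,0,1, 0,0.95,0,-0.4,0,0,1]'
python3 goal.py 574 -224 110 -0.488 0.512 -0.707 0.724 0.69 0
```

```text
time_s: 5.8
eef_pos: [540.9, -196.5, 189.9]
ee_rot: [-0.108, 0.392, 0.913, 0.042]
contact_force: [1.7, 0.5, 0.8]
grip_width: 91.8
t 5.8 p [ 540.9 -196.5  189.9] z [-0.164  0.16  -0.973] y [ 0.724  0.689 -0.008] F [1.7 0.5 0.8] w 91.8 q [ 1.13  0.98 -1.38  1.59  0.77  1.5   0.44]
shift [-2.4   0.23  2.72]
turn [-0.05  3.97 -0.03] shift in goal axes [-3.47  0.2   1.05]
```

```bash
python3 -m jog '[0,0.9,0,-0.7,0.1,0.4,1, 0,0.9,0,-0.7,0.1,0.3,1, 0,0.9,0,-0.7,0,0.3,1, 0,0.9,0,-0.7,0,0.3,1, 0,0.5,0,-0.6,0,0.3,1]'
python3 goal.py 574 -224 110 -0.488 0.512 -0.707 0.724 0.69 0
python3 - <<'E'
from h import *
from cell import ctrl
for n in("side","top"):
    cv2.imwrite(f"pics/{n}1.png",snap(ctrl,n,1)["color"])
E
```

```text
time_s: 6.3
eef_pos: [582.1, -233.8, 111.8]
ee_rot: [-0.364, 0.364, 0.843, 0.155]
contact_force: [-1.0, 2.0, -2.5]
grip_width: 92.0
t 6.3 p [ 582.1 -233.8  111.8] z [-0.501  0.527 -0.686] y [ 0.727  0.687 -0.004] F [-1.   2.  -2.5] w 92.0 q [ 0.82  1.18 -0.82  1.04  0.27  1.84  0.86]
shift [0.29 0.03 0.42]
turn [ 0.   -0.21 -0.04] shift in goal axes [0.31 0.04 0.41]
```

View pics/side1.png

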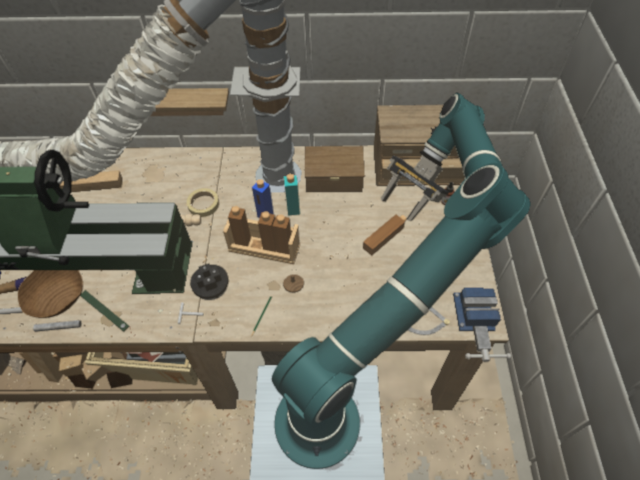

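View pics/top1.png

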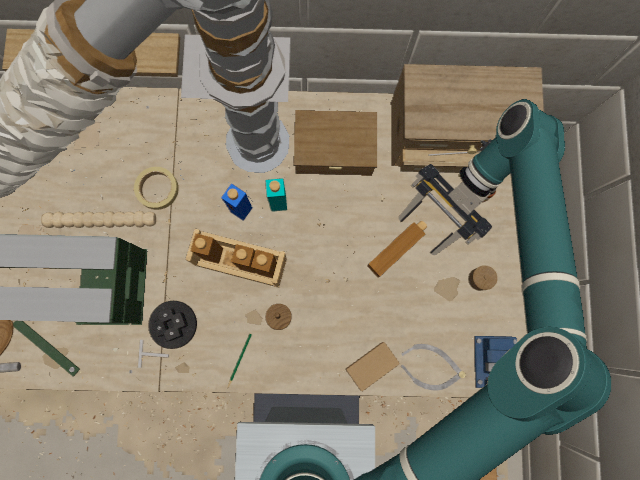

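Run:
```python
from h import *
T=load("top1.pkl");C=cloud(T);S=cloud(load("side1.pkl"))
hs=cv2.cvtColor(T["color"],cv2.COLOR_BGR2HSV);m=(hs[...,0]>80)&(hs[...,0]<100)&(hs[...,1]>100)&(C[...,2]>100)
P=C[m];P=P[P[:,1]<-200];print("arm min y",np.percentile(P[:,1],[.5,2,5]),P[P[:,1].argmin()])
for uv in((570,250),(610,300),(560,200),(630,350)):print(uv,C[uv[1],uv[0]].round(0))
hs=cv2.cvtColor(load("side1.pkl")["color"],cv2.COLOR_BGR2HSV);m=(hs[...,0]>80)&(hs[...,0]<100)&(hs[...,1]>100)&(S[...,2]>60);P=S[m];P=P[(P[:,1]<-150)];print(np.percentile(P[:,1],[.5,2]),"low z",np.percentile(P[:,2],[1,5]))
for uv in((540,200),(560,250)):print(uv,S[uv[1],uv[0]].round(0))
```

```text
arm min y [-455.20297036 -435.22860474 -420.9865027 ] [ 747.85377896 -468.60482377  345.37413994]
(570, 250) [ 497. -414.  462.]
(610, 300) [ 454. -760.  -70.]
(560, 200) [ 586. -416.  432.]
(630, 350) [ 332. -759.    4.]Traceback (most recent call last):
  File "<stdin>", line 6, in <module>
    return _quantile_unchecked(
        a, q, axis, out, overwrite_input, method, keepdims, weights)
    return _ureduce(a,
                    func=_quantile_ureduce_func,
    ...<5 lines>...
                    overwrite_input=overwrite_input,
                    method=method)
    r = func(a, **kwargs)
    result = _quantile(arr,
                       quantiles=q,
    ...<2 lines>...
                       out=out,
                       weights=wgt)
    slices_having_nans = np.isnan(arr[-1, ...])
                                  ~~~^^^^^^^^^
IndexError: index -1 is out of bounds for axis 0 with size 0
```

Run:
```python
from h import *
T=load("top1.pkl");C=cloud(T);C0=cloud(load("top0.pkl"))
for uv in((515,120),(500,120),(530,105),(490,160),(470,185)):print("now",uv,C[uv[1],uv[0]].round(0))
for uv in((420,155),(500,155),(515,120),(540,80),(420,120),(520,145),(487,192),(483,278)):print("before",uv,C0[uv[1],uv[0]].round(0))
```

```text
now (515, 120) [ 749. -369.  371.]
now (500, 120) [ 767. -358.  325.]
now (530, 105) [ 776. -395.  378.]
now (490, 160) [ 695. -345.  298.]
now (470, 185) [ 654. -315.  262.]
before (420, 155) [ 773. -252.   83.]
before (500, 155) [ 777. -440.   84.]
before (515, 120) [ 816. -433.  204.]
before (540, 80) [ 906. -489.  209.]
before (420, 120) [ 809. -228.  208.]
before (520, 145) [ 769. -451.  181.]
before (487, 192) [ 692. -413.   64.]
before (483, 278) [ 490. -401.   55.]
```

```bash
python3 -m jog '[0,-0.6,0,0,0,0,1, 0,-0.5,0,0,0,0,1]'
python3 goal.py 575.5 -226 80 -0.396 0.416 -0.819 0.724 0.69 0
```

```text
time_s: 6.6
eef_pos: [579.1, -234.9, 107.6]
ee_rot: [-0.299, 0.377, 0.869, 0.116]
contact_force: [0.7, -0.0, 0.3]
grip_width: 92.1
t 6.6 p [ 579.1 -234.9  107.6] z [-0.432  0.428 -0.794] y [ 0.725  0.689 -0.024] F [ 0.7 -0.   0.3] w 92.1 q [ 0.85  1.09 -0.83  1.18  0.35  1.69  0.83]
shift [-0.39  0.17  1.09]
turn [-0.13 -0.3  -0.11] shift in goal axes [-0.34  0.14  1.11]
```

```bash
python3 -m jog '[-0.1,-0.3,-0.1,-0.2,0.1,0.5,1, 0,0,0,-0.2,0,0.5,1]'
python3 goal.py 575.5 -226 45 -0.396 0.416 -0.819 0.724 0.69 0
python3 goal.py 575.5 -226 10.4 -0.396 0.416 -0.819 0.724 0.69 0
python3 - <<'E'
from h import *
from cell import ctrl
T=snap(ctrl,"top",2);S=snap(ctrl,"side",2)
a=cv2.resize(T["color"][150:300,350:500],(400,400),interpolation=cv2.INTER_CUBIC)
b=cv2.resize(S["color"][140:290,340:490],(400,400),interpolation=cv2.INTER_CUBIC)
cv2.imwrite("pics/c2.png",np.hstack([a,b]))
E
```

```text
time_s: 6.8
eef_pos: [579.1, -223.8, 88.9]
ee_rot: [-0.271, 0.371, 0.88, 0.118]
contact_force: [-0.7, 0.4, 0.0]
grip_width: 91.9
t 6.8 p [ 579.1 -223.8   88.9] z [-0.389  0.41  -0.825] y [0.718 0.696 0.007] F [-0.7  0.4  0. ] w 91.9 q [ 0.86  1.07 -0.85  1.25  0.37  1.59  0.84]
shift [-0.96 -0.18  1.47]
turn [0.   0.08 0.08] shift in goal axes [-0.98 -0.17  1.46]
t 6.8 p [ 579.1 -223.8   88.9] z [-0.389  0.41  -0.825] y [0.718 0.696 0.007] F [-0.7  0.4  0. ] w 91.9 q [ 0.86  1.07 -0.85  1.25  0.37  1.59  0.84]
shift [-1.74 -0.19  2.61]
turn [0.   0.08 0.08] shift in goal axes [-1.77 -0.17  2.59]
```

View pics/c2.png

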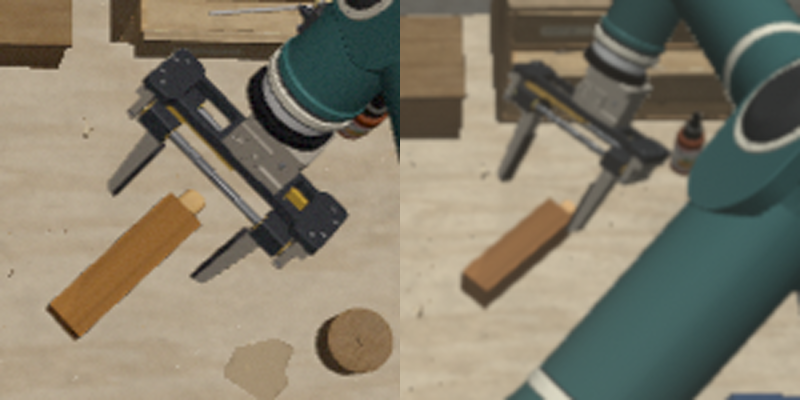

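```bash
python3 -m jog '[0,0,0.1,-0.45,-0.1,0.65,1, 0,0,0,-0.45,0,0.65,1, 0,0,0,-0.45,0,0.65,1]'
python3 goal.py 575.5 -226 10.4 -0.396 0.416 -0.819 0.724 0.69 0
```

```text
time_s: 7.2
eef_pos: [578.2, -226.5, 25.5]
ee_rot: [-0.273, 0.379, 0.877, 0.117]
contact_force: [0.2, -0.2, 0.2]
grip_width: 91.9
t 7.2 p [ 578.2 -226.5   25.5] z [-0.389  0.412 -0.824] y [ 0.728  0.686 -0.002] F [ 0.2 -0.2  0.2] w 91.9 q [ 0.85  1.14 -0.81  1.25  0.4   1.51  0.84]
shift [-0.27 -0.06  0.55]
turn [ 0.01  0.06 -0.04] shift in goal axes [-0.28 -0.06  0.54]
```

```bash
python3 -m jog '[0,0,0,-0.2,0,0.45,1, 0,0,0,0,0,0,0.6, 0,0,0,0,0,0,0.5]' 20
python3 - <<'E'
from h import *
from cell import ctrl
T=snap(ctrl,"top",3);S=snap(ctrl,"side",3)
a=cv2.resize(T["color"][180:300,350:470],(400,400),interpolation=cv2.INTER_CUBIC)
b=cv2.resize(S["color"][170:290,340:460],(400,400),interpolation=cv2.INTER_CUBIC)
cv2.imwrite("pics/c3.png",np.hstack([a,b]))
E
```

```text
time_s: 7.5
eef_pos: [573.8, -223.7, 6.0]
ee_rot: [-0.277, 0.379, 0.875, 0.117]
contact_force: [1.8, 0.6, 0.5]
grip_width: 78.1
```

View pics/c3.png

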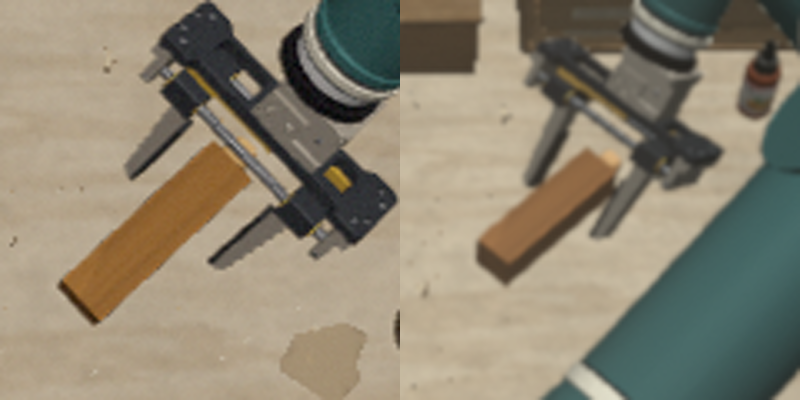

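```bash
python3 -m jog '[0,0,0,0.12,0,-0.17,0.5, 0,0,0,0,0,0,0.4, 0,0,0,0,0,0,0.4, 0,0,0,0,0,0,0.4, 0,0,0,0,0,0,0.35, 0,0,0,0,0,0,0.35]' 20
python3 goal.py 575.5 -226 10.4 -0.396 0.416 -0.819 0.724 0.69 0
```

```text
time_s: 8.2
eef_pos: [575.7, -224.5, 15.1]
ee_rot: [-0.274, 0.379, 0.876, 0.117]
contact_force: [0.6, 0.1, -0.3]
grip_width: 39.7
t 8.2 p [ 575.7 -224.5   15.1] z [-0.392  0.412 -0.823] y [ 0.728  0.685 -0.003] F [ 0.6  0.1 -0.3] w 39.7 q [ 0.85  1.15 -0.8   1.26  0.4   1.5   0.84]
shift [-0.14 -0.05  0.13]
turn [ 0.    0.05 -0.05] shift in goal axes [-0.14 -0.05  0.13]
```

```bash
cat > piv.py <<'E'
from h import *
from cell import ctrl
s=ctrl.get_state();M=rot(s["ee_rot"]);p=np.asarray(s["eef_pos"])
P=p+M@np.array([76.1,0,71.0])
# leg axis in tool frame: d = (-.822,0,-.569)
d=M@np.array([-.822,0,-.569])
print("t",round(s["time_s"],2),"tcp",p.round(1),"pivot",P.round(1),"leg axis",d.round(3),"elev",np.degrees(np.arcsin(d[2])).round(1),"F",np.round(s["contact_force"],1),"w",round(s["grip_width"],1),"q",np.round(s["joint_positions"],2))
E
python3 piv.py
python3 -m jog '[0,0,0,0,0,0,0.35, 0,-0.9,0,0.38,0,-0.36,0.35, 0,-0.9,0,0.38,0,-0.36,0.35]' 35
python3 piv.py
```

```text
t 8.2 tcp [ 575.7 -224.5   15.1] pivot [ 5.051e+02 -1.496e+02 -1.000e-01] leg axis [ 0.685 -0.728  0.001] elev 0.0 F [ 0.6  0.1 -0.3] w 39.7 q [ 0.85  1.15 -0.8   1.26  0.4   1.5   0.84]
time_s: 8.5
eef_pos: [571.8, -220.8, 34.4]
ee_rot: [-0.162, 0.394, 0.902, 0.07]
contact_force: [4.0, -1.9, 5.5]
grip_width: 39.6
t 8.5 tcp [ 571.8 -220.8   34.4] pivot [ 506.5 -150.5   -5.8] leg axis [ 0.659 -0.71   0.249] elev 14.4 F [ 4.  -1.9  5.5] w 39.6 q [ 0.89  0.98 -0.82  1.49  0.49  1.25  0.74]
```

```bash
python3 -m jog '[0,-0.8,0,0.38,0,-0.45,0.35, 0,-0.8,0,0.38,0,-0.4,0.35]' 35
python3 piv.py
```

```text
time_s: 8.7
eef_pos: [563.9, -212.5, 60.8]
ee_rot: [-0.056, 0.4, 0.915, 0.025]
contact_force: [0.7, -1.1, -2.7]
grip_width: 39.5
t 8.7 tcp [ 563.9 -212.5   60.8] pivot [ 5.068e+02 -1.507e+02 -4.000e-01] leg axis [ 0.601 -0.65   0.465] elev 27.7 F [ 0.7 -1.1 -2.7] w 39.5 q [ 0.89  0.81 -0.82  1.7   0.58  1.02  0.62]
```

```bash
python3 -m jog '[0,-0.8,0,0.34,0,-0.32,0.35, 0,-0.8,0,0.34,0,-0.33,0.35]' 35
python3 piv.py
python3 - <<'E'
from h import *
from cell import ctrl
T=snap(ctrl,"top",4);S=snap(ctrl,"side",4)
a=cv2.resize(T["color"][180:300,350:470],(400,400),interpolation=cv2.INTER_CUBIC)
b=cv2.resize(S["color"][170:290,340:460],(400,400),interpolation=cv2.INTER_CUBIC)
cv2.imwrite("pics/c4.png",np.hstack([a,b]))
E
```

```text
time_s: 8.9
eef_pos: [552.8, -200.8, 79.9]
ee_rot: [0.051, 0.4, 0.915, -0.021]
contact_force: [0.1, -0.7, -1.7]
grip_width: 39.7
t 8.9 tcp [ 552.8 -200.8   79.9] pivot [ 506.9 -150.8    0.9] leg axis [ 0.51  -0.555  0.657] elev 41.0 F [ 0.1 -0.7 -1.7] w 39.7 q [ 0.85  0.64 -0.77  1.9   0.73  0.79  0.42]
```

View pics/c4.png

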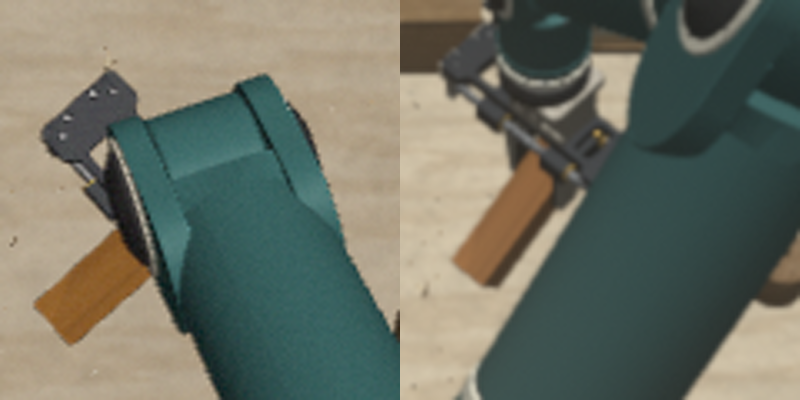

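```bash
cat > legfit.py <<'E'
import sys
from h import *
def fit(d,C):
    hs=cv2.cvtColor(d["color"],cv2.COLOR_BGR2HSV)
    m=(hs[...,0]>5)&(hs[...,0]<20)&(hs[...,1]>110)&(C[...,0]>440)&(C[...,0]<640)&(C[...,1]<-100)&(C[...,1]>-280)&(C[...,2]>-8)
    m=cv2.erode(m.astype(np.uint8),np.ones((3,3)))>0
    P=C[m];c=np.median(P,0)
    k=np.ones(len(P),bool)
    for _ in range(6):
        c=P[k].mean(0);n=np.linalg.svd(P[k]-c)[2][2];k=abs((P-c)@n)<4
    return P,k,n,c
for t in ("top","side"):
    d=load(f"{t}{sys.argv[1]}.pkl");C=cloud(d);P,k,n,c=fit(d,C);n=n*np.sign(n[2])
    print(t,len(P),k.sum(),"normal",n.round(3),"elev from n",np.degrees(np.arccos(abs(n[2]))).round(1),"c",c.round(1),"lowest z",np.sort(P[:,2])[:8].round(1))
E
python3 legfit.py 4; python3 legfit.py 3
```

```text
top 412 382 normal [-0.444  0.449  0.775] elev from n 39.2 c [ 510.4 -155.4   64.9] lowest z [35.2 37.8 37.9 38.  38.1 38.7 39.2 39.3]
side 349 281 normal [-0.366  0.508  0.78 ] elev from n 38.8 c [ 514.7 -163.4   75.8] lowest z [39.3 39.4 39.6 39.6 40.4 41.  41.2 41.3]
top 819 700 normal [-0.009 -0.011  1.   ] elev from n 0.8 c [ 556.2 -203.3   39.8] lowest z [25.7 28.7 31.3 31.8 32.6 32.9 32.9 33. ]
side 376 315 normal [0.026 0.022 0.999] elev from n 2.0 c [ 552.9 -205.6   39.9] lowest z [30.  33.1 33.8 33.9 33.9 34.  34.  34.1]
```

```bash
python3 -m jog '[0,0,0,0,0,0.2,0.35]' 35
python3 piv.py
python3 - <<'E'
from h import *
from cell import ctrl
T=snap(ctrl,"top",5);S=snap(ctrl,"side",5)
E
python3 legfit.py 5
```

```text
time_s: 9.1
eef_pos: [550.5, -197.6, 76.2]
ee_rot: [0.05, 0.397, 0.916, -0.023]
contact_force: [-0.1, -1.1, -1.7]
grip_width: 39.7
t 9.1 tcp [ 550.5 -197.6   76.2] pivot [ 504.  -148.2   -2.7] leg axis [ 0.517 -0.55   0.655] elev 41.0 F [-0.1 -1.1 -1.7] w 39.7 q [ 0.84  0.64 -0.77  1.91  0.73  0.79  0.41]
top 392 355 normal [-0.419  0.478  0.772] elev from n 39.4 c [ 508.6 -153.2   62.2] lowest z [33.8 34.  34.3 35.1 35.1 35.3 35.3 35.6]
side 335 257 normal [-0.368  0.515  0.774] elev from n 39.3 c [ 516.1 -164.7   70.5] lowest z [29.7 31.9 33.1 33.3 34.2 34.3 35.1 35.4]
```

```bash
sed -i 's/71.0\]/68.0]/; s/-.822,0,-.569/-.8415,0,-.540/' piv.py
python3 -m jog '[0,-0.8,0,0.32,0,-0.3,0.35, 0,-0.8,0,0.32,0,-0.32,0.35, 0,-0.8,0,0.32,0,-0.32,0.35]' 35
python3 piv.py
python3 - <<'E'
from h import *
from cell import ctrl
T=snap(ctrl,"top",6);S=snap(ctrl,"side",6)
E
python3 legfit.py 6
```

```text
time_s: 9.5
eef_pos: [537.4, -184.2, 90.5]
ee_rot: [0.194, 0.395, 0.894, -0.084]
contact_force: [-2.6, -0.8, 4.8]
grip_width: 39.8
t 9.5 tcp [ 537.4 -184.2   90.5] pivot [ 509.9 -153.6   -2.9] leg axis [ 0.364 -0.403  0.84 ] elev 57.1 F [-2.6 -0.8  4.8] w 39.8 q [ 0.58  0.46 -0.55  2.16  1.17  0.55 -0.16]
top 228 138 normal [-0.267  0.209  0.941] elev from n 19.8 c [ 545.2 -192.5  142.2] lowest z [123.6 124.6 124.9 125.6 126.  126.2 127.9 128.2]
side 0 0 normal [0. 0. 1.] elev from n 0.0 c [nan nan nan] lowest z []
  return _methods._mean(a, axis=axis, dtype=dtype,
  ret = um.true_divide(
legfit.py:10: RuntimeWarning: Mean of empty slice.
  c=P[k].mean(0);n=np.linalg.svd(P[k]-c)[2][2];k=abs((P-c)@n)<4
```

```bash
python3 -m jog '[0,-0.8,0,0.32,0,-0.36,0.35, 0,-0.8,0,0.34,0,-0.36,0.35]' 35
python3 piv.py
```

```text
time_s: 9.8
eef_pos: [529.3, -174.3, 97.5]
ee_rot: [0.265, 0.388, 0.874, -0.12]
contact_force: [-4.1, 1.1, 3.8]
grip_width: 39.7
t 9.8 tcp [ 529.3 -174.3   97.5] pivot [ 511.9 -155.8   -1.3] leg axis [ 0.27  -0.293  0.917] elev 66.5 F [-4.1  1.1  3.8] w 39.7 q [ 0.41  0.42 -0.46  2.27  1.52  0.6  -0.6 ]
```

```bash
python3 -m jog '[0,-0.7,0,0.34,0,-0.34,0.35, 0,-0.7,0,0.34,0,-0.34,0.35]' 35
python3 piv.py
```

```text
time_s: 10.0
eef_pos: [518.7, -158.4, 103.3]
ee_rot: [0.35, 0.377, 0.843, -0.156]
contact_force: [-0.6, -0.1, -2.9]
grip_width: 39.6
t 10.0 tcp [ 518.7 -158.4  103.3] pivot [ 515.1 -154.3    1.4] leg axis [ 0.14  -0.158  0.977] elev 77.8 F [-0.6 -0.1 -2.9] w 39.6 q [ 0.27  0.46 -0.46  2.38  1.81  0.83 -1.02]
```

```bash
python3 -m jog '[0,-0.7,0,0.36,0,-0.2,0.35]' 35
python3 piv.py
python3 - <<'E'
from h import *
from cell import ctrl
T=snap(ctrl,"top",7);S=snap(ctrl,"side",7)
a=cv2.resize(T["color"][180:300,350:470],(400,400),interpolation=cv2.INTER_CUBIC)
b=cv2.resize(S["color"][170:290,340:460],(400,400),interpolation=cv2.INTER_CUBIC)
cv2.imwrite("pics/c7.png",np.hstack([a,b]))
E
```

```text
time_s: 10.1
eef_pos: [514.6, -151.5, 103.5]
ee_rot: [0.397, 0.37, 0.822, -0.175]
contact_force: [-8.1, -2.6, 10.5]
grip_width: 39.8
t 10.1 tcp [ 514.6 -151.5  103.5] pivot [ 518.7 -155.4    1.6] leg axis [ 0.065 -0.08   0.994] elev 84.0 F [-8.1 -2.6 10.5] w 39.8 q [ 0.21  0.53 -0.47  2.42  1.89  1.01 -1.19]
```

View pics/c7.png

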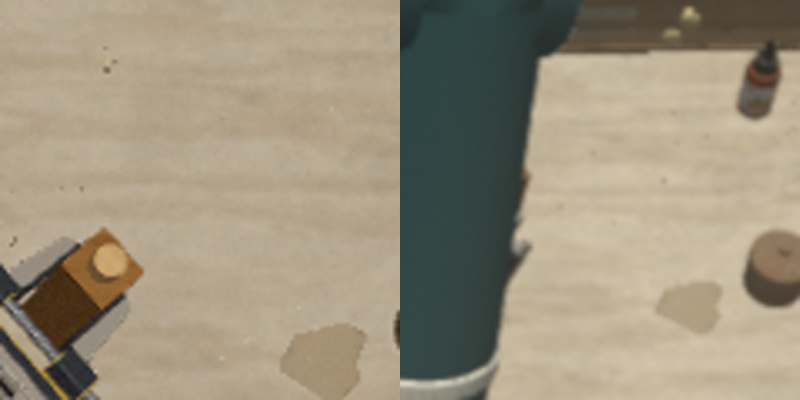

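```bash
python3 -m jog '[0,-0.4,0,0.05,0,-0.15,0.35]' 35
python3 piv.py
cat > top.py <<'E'
from h import *
from cell import ctrl
import sys
d=snap(ctrl,"top",sys.argv[1]);C=cloud(d);z=C[...,2]
b=(C[...,0]>450)&(C[...,0]<600)&(C[...,1]>-250)&(C[...,1]<-60)
hs=cv2.cvtColor(d["color"],cv2.COLOR_BGR2HSV)
m=b&(hs[...,0]>5)&(hs[...,0]<22)&(hs[...,1]>80)&(z>135)&(z<200)
P=C[m];h=np.histogram(P[:,2],bins=range(135,200,3));print(list(zip(h[1],h[0])))
k=(P[:,2]<166);Q=P[k];c=Q.mean(0);n=np.linalg.svd(Q-c)[2][2];n*=np.sign(n[2]);print("face",c.round(1),n.round(3),len(Q))
t=P[P[:,2]>168];print("tenon",t.mean(0).round(1),len(t))
E
python3 top.py 8
```

```text
time_s: 10.3
eef_pos: [515.0, -148.0, 105.1]
ee_rot: [0.421, 0.363, 0.81, -0.187]
contact_force: [0.5, -0.4, -2.5]
grip_width: 39.1
t 10.3 tcp [ 515.  -148.   105.1] pivot [ 523.1 -156.6    3.7] leg axis [ 0.026 -0.034  0.999] elev 87.4 F [ 0.5 -0.4 -2.5] w 39.1 q [ 0.19  0.57 -0.49  2.43  1.92  1.11 -1.24]
[(np.int64(135), np.int64(11)), (np.int64(138), np.int64(5)), (np.int64(141), np.int64(6)), (np.int64(144), np.int64(11)), (np.int64(147), np.int64(31)), (np.int64(150), np.int64(93)), (np.int64(153), np.int64(91)), (np.int64(156), np.int64(42)), (np.int64(159), np.int64(2)), (np.int64(162), np.int64(7)), (np.int64(165), np.int64(6)), (np.int64(168), np.int64(17)), (np.int64(171), np.int64(35)), (np.int64(174), np.int64(24)), (np.int64(177), np.int64(5)), (np.int64(180), np.int64(3)), (np.int64(183), np.int64(6)), (np.int64(186), np.int64(4)), (np.int64(189), np.int64(7)), (np.int64(192), np.int64(5)), (np.int64(195), np.int64(2))]
face [ 509.  -141.8  152.2] [-0.048  0.027  0.999] 301
tenon [ 502.9 -128.4  177.2] 108
```

```bash
python3 -m jog '[0,-0.2,0,0.07,0,0.02,0.35, 0,0,0,0,0,0,0.35]' 35
python3 piv.py; python3 top.py 9 | tail -2
python3 - <<'E'
from h import *
crop(load("top9.pkl"),"pics/c9.png",330,220,430,310,7)
E
```

```text
time_s: 10.55
eef_pos: [516.0, -146.8, 103.0]
ee_rot: [0.435, 0.359, 0.803, -0.194]
contact_force: [-1.1, -0.7, 2.6]
grip_width: 39.7
t 10.55 tcp [ 516.  -146.8  103. ] pivot [ 526.2 -158.1    2.1] leg axis [ 0.005 -0.006  1.   ] elev 88.9 F [-1.1 -0.7  2.6] w 39.7 q [ 0.21  0.62 -0.54  2.43  1.94  1.2  -1.27]
face [ 509.9 -140.3  150.8] [-0.07   0.028  0.997] 293
tenon [ 499.9 -121.9  175.4] 110
```

View pics/c9.png

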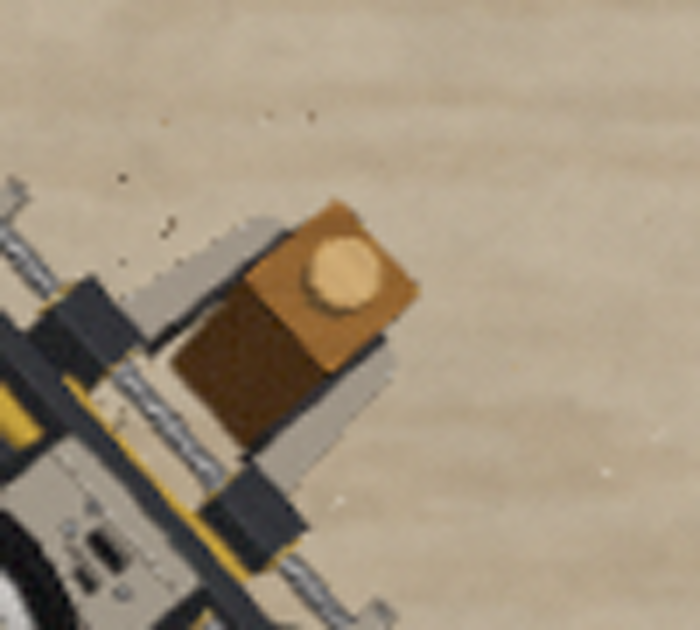

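Run:
```python
from h import *
d=load("top9.pkl")
off=np.array([330,220])-0.43
for t,b in(((328,372),(250,445)),((245,278),(172,365))):
    a=on_z(d,[np.array(t)/7+off],150)[0];c=on_z(d,[np.array(b)/7+off],0)[0];v=a-c
    print(a.round(1),c.round(1),v.round(1),"lean along d deg",np.degrees(np.arctan2(v[0]*.685-v[1]*.728,150)).round(1),"perp",np.degrees(np.arctan2(v[0]*.728+v[1]*.685,150)).round(1))
```

```text
[ 486.7 -142.7  150. ] [ 476.8 -134.1    0. ] [  9.9  -8.6 150. ] lean along d deg 5.0 perp 0.5
[ 515.1 -117.2  150. ] [ 503.7 -107.1    0. ] [ 11.3 -10.1 150. ] lean along d deg 5.7 perp 0.5
```

```bash
python3 -m jog '[0,-0.3,0,0.1,0,-0.2,0.35, 0,-0.3,0,0.1,0,-0.2,0.35]' 35
python3 piv.py; python3 top.py 10 | tail -2
python3 - <<'E'
from h import *
crop(load("top10.pkl"),"pics/c10.png",330,220,430,310,7)
E
```

```text
time_s: 10.8
eef_pos: [511.0, -139.7, 105.2]
ee_rot: [0.469, 0.352, 0.782, -0.21]
contact_force: [-0.2, -0.3, -3.8]
grip_width: 39.2
t 10.8 tcp [ 511.  -139.7  105.2] pivot [ 527.1 -157.6    6. ] leg axis [-0.054  0.058  0.997] elev 85.4 F [-0.2 -0.3 -3.8] w 39.2 q [ 0.35  0.79 -0.77  2.43  1.98  1.51 -1.27]
face [ 503.5 -131.3  152.7] [-0.051  0.045  0.998] 285
tenon [ 502.5 -128.4  173.1] 88
```

View pics/c10.png

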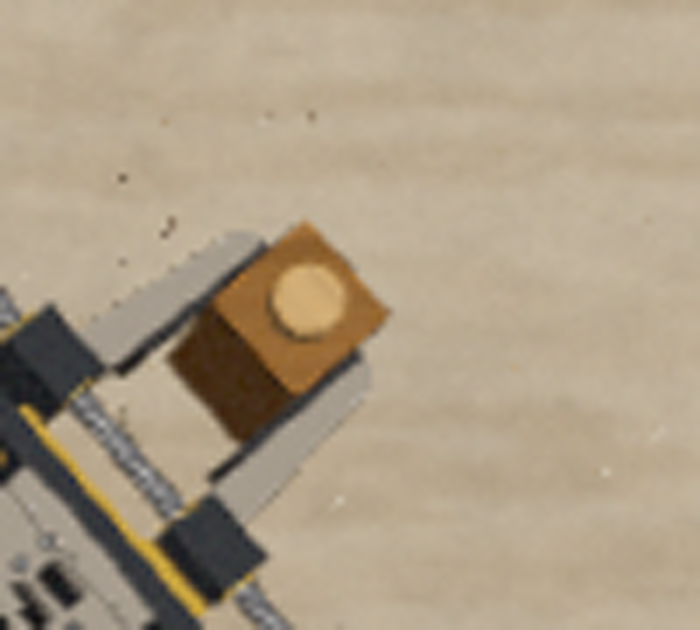

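```bash
python3 -m jog '[0,0,0,0.09,0,0.04,0.35, 0,0,0,0,0,0,0.35]' 35
python3 piv.py; python3 top.py 11 | tail -2
```

```text
time_s: 11.05
eef_pos: [511.3, -140.7, 102.1]
ee_rot: [0.47, 0.354, 0.78, -0.213]
contact_force: [-0.4, 0.3, 0.8]
grip_width: 39.8
t 11.05 tcp [ 511.3 -140.7  102.1] pivot [ 527.6 -159.1    3.1] leg axis [-0.056  0.063  0.996] elev 85.1 F [-0.4  0.3  0.8] w 39.8 q [ 0.34  0.8  -0.76  2.43  1.99  1.53 -1.28]
face [ 504.6 -132.9  150.4] [0.017 0.024 1.   ] 279
tenon [ 502.2 -128.6  171.4] 80
```

```bash
python3 -m jog '[0,0,0,0.03,0,0.015,0.35]' 10
python3 -m jog '[0,0,0,0,0,0,0.5, 0,0,0,0,0,0,0.7, 0,0,0,0,0,0,0.9]' 10
python3 piv.py; python3 top.py 12 | tail -2;  python3 - <<'E'
from h import *
crop(load("top12.pkl"),"pics/c12.png",330,220,430,310,7)
E
```

```text
time_s: 11.2
eef_pos: [512.4, -141.8, 102.1]
ee_rot: [0.471, 0.355, 0.779, -0.214]
contact_force: [-1.9, 1.4, 9.5]
grip_width: 39.6
time_s: 11.5
eef_pos: [513.7, -143.3, 100.7]
ee_rot: [0.469, 0.357, 0.779, -0.215]
contact_force: [0.4, 0.4, 0.6]
grip_width: 59.8
t 11.5 tcp [ 513.7 -143.3  100.7] pivot [ 529.7 -161.7    1.6] leg axis [-0.054  0.063  0.996] elev 85.2 F [0.4 0.4 0.6] w 59.8 q [ 0.34  0.8  -0.75  2.42  1.99  1.52 -1.28]
face [ 504.6 -133.1  150.3] [-0.019  0.043  0.999] 287
tenon [ 501.1 -126.9  171.3] 68
```

View pics/c12.png

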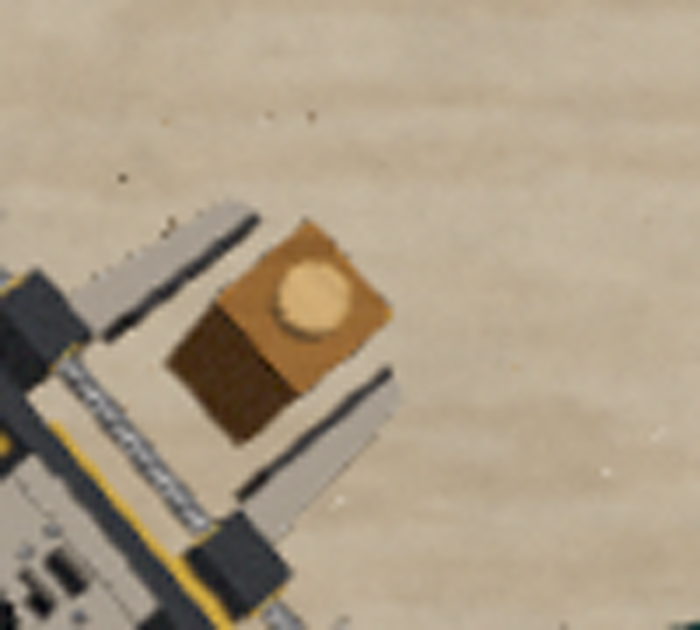

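```bash
python3 -m jog '[0,0,0,0,0,0,1, 0,0,0,0,0,0,1, 0,0,0,-0.4,0,-0.2,1, 0,0,0,-0.4,0,-0.2,1]'
python3 goal.py 513 -143 230
```

```text
time_s: 11.95
eef_pos: [513.4, -143.7, 121.4]
ee_rot: [0.467, 0.357, 0.78, -0.215]
contact_force: [0.2, 0.4, -0.2]
grip_width: 91.7
t 11.95 p [ 513.4 -143.7  121.4] z [ 0.574 -0.669 -0.472] y [ 0.758  0.653 -0.003] F [ 0.2  0.4 -0.2] w 91.7 q [ 0.37  0.74 -0.79  2.43  1.95  1.49 -1.23]
shift [-3.82 -0.01 -2.08]
```

```bash
python3 -m jog '[0,0,0,-0.75,0,-0.41,1, 0,0,0,-0.75,0,-0.41,1, 0,0,0,-0.75,0,-0.41,1]'
python3 goal.py 513 -143 250
python3 -m jog '[0,0,0,-0.8,0,-0.41,1, 0,0,0,-0.8,0,-0.41,1, 0,0,0,-0.8,0,-0.41,1]'
python3 goal.py 513 -143 280 0 0 -1 0.758 0.653 0; python3 top.py 13 | tail -2
```

```text
time_s: 12.25
eef_pos: [512.3, -142.8, 186.1]
ee_rot: [0.465, 0.356, 0.782, -0.215]
contact_force: [0.8, -0.1, 0.8]
grip_width: 91.9
t 12.25 p [ 512.3 -142.8  186.1] z [ 0.573 -0.667 -0.476] y [ 0.757  0.654 -0.006] F [ 0.8 -0.1  0.8] w 91.9 q [ 0.46  0.55 -0.89  2.42  1.83  1.37 -1.08]
shift [-2.26  0.   -1.19]
time_s: 12.55
eef_pos: [512.7, -143.1, 256.7]
ee_rot: [0.465, 0.355, 0.782, -0.215]
contact_force: [0.3, -0.1, -0.4]
grip_width: 91.9
t 12.55 p [ 512.7 -143.1  256.7] z [ 0.574 -0.667 -0.476] y [ 0.755  0.655 -0.007] F [ 0.3 -0.1 -0.4] w 91.9 q [ 0.57  0.33 -0.99  2.39  1.69  1.22 -0.89]
shift [-0.82  0.01 -0.44]
turn [-0.03  7.7   0.05] shift in goal axes [-0.01  0.01 -0.93]
face [ 500.  -127.9  150.5] [-0.033  0.053  0.998] 281
tenon [ 501.2 -129.8  170.8] 68
```

```bash
python3 -m jog '[0,0.9,0,-0.3,0,-0.2,1, 0,0.9,0,-0.3,0,-0.2,1, 0,0.9,0,0,0,0,1, 0,0.9,0,0,0,0,1, 0,0.9,0,0,0,0,1, 0,0.9,0,0,0,0,1, 0,0.9,0,0,0,0,1, 0,0.9,0,0,0,0,1]'
python3 goal.py 501 -130 280 0 0 -1 0.728 0.685 0;python3 goal.py 501 -130 280 0 0 -1 0.685 -0.728 0
python3 - <<'E'
from h import *
from cell import ctrl
T=snap(ctrl,"top",14);S=snap(ctrl,"side",14)
cv2.imwrite("pics/c14.png",np.hstack([cv2.resize(T["color"],(400,300)),cv2.resize(S["color"],(400,300))]))
E
```

```text
time_s: 13.4
eef_pos: [508.2, -137.5, 276.6]
ee_rot: [0.041, 0.41, 0.911, -0.028]
contact_force: [0.2, -0.6, -0.5]
grip_width: 91.8
t 13.4 p [ 508.2 -137.5  276.6] z [ 0.051 -0.084 -0.995] y [ 0.749  0.663 -0.017] F [ 0.2 -0.6 -0.5] w 91.8 q [ 1.09  0.37 -1.14  1.84  0.47  1.14  0.51]
shift [ 0.4  -0.02 -0.18]
turn [-0.13  0.69 -0.21] shift in goal axes [ 0.41 -0.   -0.14]
t 13.4 p [ 508.2 -137.5  276.6] z [ 0.051 -0.084 -0.995] y [ 0.749  0.663 -0.017] F [ 0.2 -0.6 -0.5] w 91.8 q [ 1.09  0.37 -1.14  1.84  0.47  1.14  0.51]
shift [ 0.4  -0.02 -0.18]
turn [ 0.44  0.65 11.03] shift in goal axes [-0.   -0.41 -0.14]
```

View pics/c14.png

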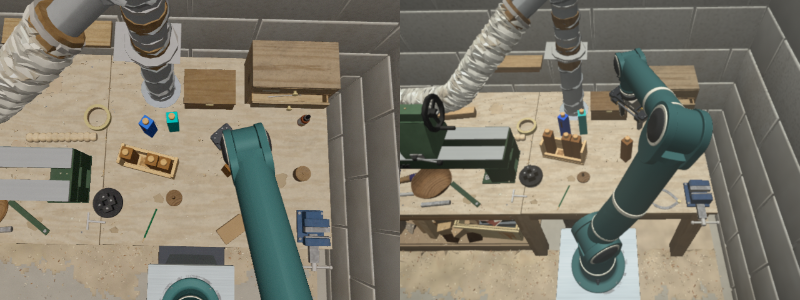

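Run:
```python
from h import *
for t in("12","13"):
    d=load(f"top{t}.pkl");C=cloud(d);z=C[...,2]
    hs=cv2.cvtColor(d["color"],cv2.COLOR_BGR2HSV)
    m=np.zeros((480,640),bool);m[245:285,350:392]=1
    m&=(hs[...,0]>5)&(hs[...,0]<22)&(hs[...,1]>100)&(hs[...,2]>90)&(z>142)&(z<185)
    k,l,st,ce=cv2.connectedComponentsWithStats(m.astype(np.uint8));i=1+st[1:,4].argmax()
    vu=np.argwhere(l==i);P=on_z(d,vu[:,::-1],150)[:,:2].astype(np.float32);print(t,cv2.minAreaRect(P),len(P))
    n=(z>163)&(l==i);vu=np.argwhere(n);Q=on_z(d,vu[:,::-1],170)[:,:2];print("tenon top",Q.mean(0).round(1),len(Q))
    crop(d,f"pics/z{t}.png",340,235,400,295,8)
d=load("side14.pkl");crop(d,"pics/s14.png",460,200,540,280,7)
```

```text
12 ((506.5738220214844, -135.3457794189453), (39.01302719116211, 39.39452362060547), 40.65624237060547) 332
tenon top [ 506.5 -135.4] 84
13 ((501.6176452636719, -129.85150146484375), (39.171669006347656, 39.5329475402832), 41.25487518310547) 336
tenon top [ 501.2 -129.4] 85
```

View pics/z13.png

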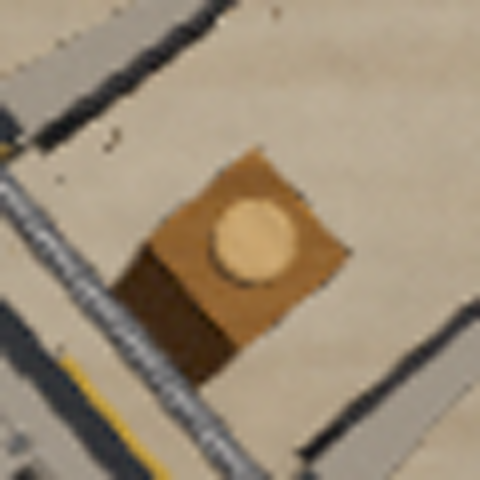

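View pics/s14.png

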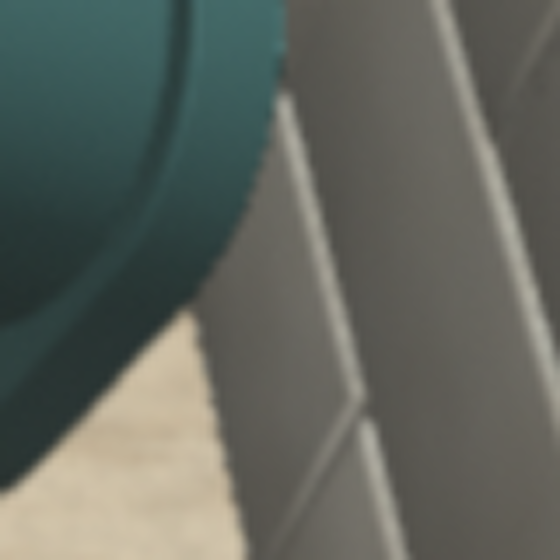

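Run:
```python
from h import *
d=load("side14.pkl");crop(d,"pics/s14b.png",330,190,410,270,7)
```

```text
(no output)
```

View pics/s14b.png

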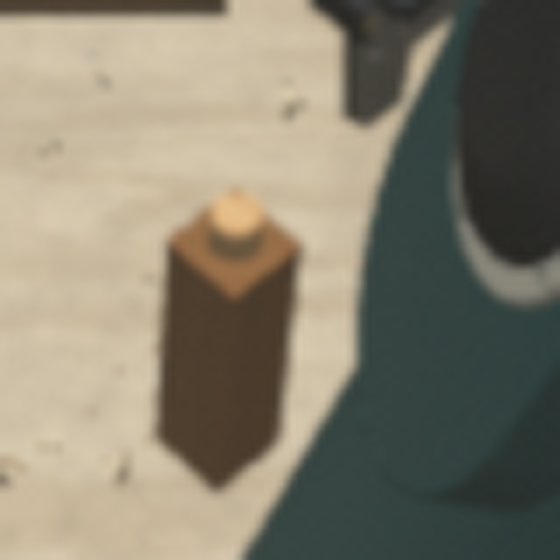

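```bash
python3 - <<'E'
from h import *
T=load("top13.pkl");S=load("side14.pkl")
p,e=tri(T,[(371.3,264.4)],S,[(363.4,219.8)]);print("tenon top",p,e)
print(on_z(T,[(371.3,264.4)],170),on_z(S,[(363.4,219.8)],170))
E
python3 goal.py 501 -130 280 0 0 -1 0.75 0.66 0
```

```text
tenon top [ 501.95811143 -131.00538356  170.43627302] 3.1724180204297077
[[ 501.92791682 -129.45919058  170.        ]] [[ 502.47692624 -132.63414941  170.        ]]
t 13.5 p [ 509.8 -140.7  274.9] z [ 0.053 -0.083 -0.995] y [ 0.753  0.658 -0.015] F [ 1.1  0.5 -1.1] w 91.9 q [ 1.09  0.38 -1.14  1.83  0.47  1.13  0.51]
shift [ 0.53  0.02 -0.26]
turn [-0.11  0.69 -0.02] shift in goal axes [ 0.55  0.02 -0.2 ]
```

```bash
python3 -m jog '[-0.1,0.7,0,0.5,0,-0.2,1, 0,0,0,0,0,0,1]'
python3 goal.py 501.8 -130.5 200 0 0 -1 0.752 0.659 0
```

```text
time_s: 13.7
eef_pos: [499.9, -129.5, 277.4]
ee_rot: [-0.001, 0.413, 0.911, -0.001]
contact_force: [0.5, -0.5, 0.2]
grip_width: 92.0
t 13.7 p [ 499.9 -129.5  277.4] z [-0.003  0.    -1.   ] y [ 0.752  0.659 -0.002] F [ 0.5 -0.5  0.2] w 92.0 q [ 1.11  0.41 -1.15  1.8   0.41  1.2   0.55]
shift [-0.08  0.04  3.1 ]
turn [-0.02 -0.01  0.  ] shift in goal axes [-0.08  0.03  3.1 ]
```

```bash
python3 -m jog '[0,0,0,-0.08,0.04,0.9,1, 0,0,0,0,0,0.9,1, 0,0,0,0,0,0.8,1, 0,0,0,0,0,0.5,1]'
python3 goal.py 501.8 -130.5 100 0 0 -1 0.752 0.659 0
python3 - <<'E'
from h import *
from cell import ctrl
T=snap(ctrl,"top",15);S=snap(ctrl,"side",15)
a=cv2.resize(T["color"][210:310,320:420],(400,400),interpolation=cv2.INTER_CUBIC)
b=cv2.resize(S["color"][170:270,310:410],(400,400),interpolation=cv2.INTER_CUBIC)
cv2.imwrite("pics/c15.png",np.hstack([a,b]))
E
```

```text
time_s: 14.1
eef_pos: [500.9, -127.4, 198.4]
ee_rot: [0.006, 0.409, 0.912, -0.006]
contact_force: [0.3, 0.7, -0.4]
grip_width: 92.4
t 14.1 p [ 500.9 -127.4  198.4] z [ 0.007 -0.016 -1.   ] y [ 0.747  0.665 -0.005] F [ 0.3  0.7 -0.4] w 92.4 q [ 1.02  0.49 -1.07  1.9   0.52  1.05  0.46]
shift [-0.05 -0.04  3.94]
turn [-0.04  0.12  0.06] shift in goal axes [-0.12 -0.06  3.93]
```

View pics/c15.png

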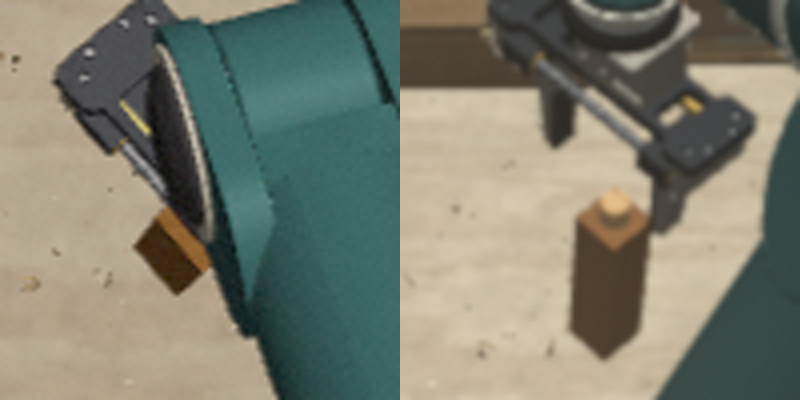

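```bash
python3 -m jog '[0,0.1,0.05,-0.12,-0.06,0.6,1, 0,0,0,0,0,0.7,1, 0,0,0,0,0,0.7,1]'
python3 goal.py 501.8 -130.5 100 0 0 -1 0.752 0.659 0
```

```text
time_s: 14.5
eef_pos: [504.5, -131.6, 149.9]
ee_rot: [0.003, 0.412, 0.911, -0.003]
contact_force: [0.4, -0.3, -0.4]
grip_width: 91.6
t 14.5 p [ 504.5 -131.6  149.9] z [ 0.004 -0.009 -1.   ] y [ 0.751  0.66  -0.003] F [ 0.4 -0.3 -0.4] w 91.6 q [ 0.97  0.56 -1.01  1.93  0.59  0.97  0.4 ]
shift [ 0.12 -0.05  1.99]
turn [-0.02  0.06  0.01] shift in goal axes [ 0.11 -0.05  2.  ]
```

```bash
python3 -m jog '[0,0.06,0,0.1,-0.05,0.65,1, 0,0,0,0,0,0.65,1, 0,0,0,0,0,0.6,1, 0,0,0,0,0,0,0.8]'
python3 goal.py 501.8 -130.5 100 0 0 -1 0.752 0.659 0
```

```text
time_s: 14.9
eef_pos: [501.2, -131.5, 97.1]
ee_rot: [-0.002, 0.413, 0.911, -0.001]
contact_force: [-0.6, 0.1, 0.3]
grip_width: 85.9
t 14.9 p [ 501.2 -131.5   97.1] z [-0.004 -0.001 -1.   ] y [ 0.752  0.659 -0.004] F [-0.6  0.1  0.3] w 85.9 q [ 0.92  0.63 -0.94  1.97  0.66  0.89  0.35]
shift [ 0.01  0.05 -0.12]
turn [-0.03 -0.01 -0.  ] shift in goal axes [ 0.01  0.05 -0.12]
```

```bash
python3 -m jog '[0,0,0,0,0.04,-0.16,0.6, 0,0,0,0,0,0,0.55, 0,0,0,0,0,0,0.5, 0,0,0,0,0,0,0.45, 0,0,0,0,0,0,0.4, 0,0,0,0,0,0,0.4, 0,0,0,0,0,0,0.36, 0,0,0,0,0,0,0.36]' 10
python3 goal.py 501.8 -130.5 100 0 0 -1 0.752 0.659 0
python3 -m jog '[0,0,0,0,0,0,0.36,0,0,0,0,0,0,0.36]' 35
python3 goal.py 501.8 -130.5 100 0 0 -1 0.752 0.659 0
```

```text
time_s: 15.7
eef_pos: [503.8, -130.9, 103.5]
ee_rot: [0.001, 0.413, 0.911, -0.001]
contact_force: [-0.0, 0.9, -0.1]
grip_width: 40.2
t 15.7 p [ 503.8 -130.9  103.5] z [ 0.    -0.003 -1.   ] y [ 0.752  0.659 -0.002] F [-0.   0.9 -0.1] w 40.2 q [ 0.92  0.62 -0.95  1.96  0.65  0.9   0.35]
shift [ 0.06 -0.05  0.14]
turn [-0.01  0.01 -0.  ] shift in goal axes [ 0.06 -0.05  0.14]
time_s: 15.9
eef_pos: [503.8, -130.8, 103.5]
ee_rot: [0.001, 0.413, 0.911, -0.001]
contact_force: [0.3, -0.3, 0.5]
grip_width: 40.1
t 15.9 p [ 503.8 -130.8  103.5] z [-0.    -0.003 -1.   ] y [ 0.752  0.659 -0.002] F [ 0.3 -0.3  0.5] w 40.1 q [ 0.92  0.62 -0.95  1.96  0.65  0.9   0.35]
shift [ 0.06 -0.05  0.14]
turn [-0.01  0.01 -0.  ] shift in goal axes [ 0.06 -0.05  0.14]
```

```bash
python3 -m jog '[0,0,0,0,0,-0.5,0.36, 0,0,0,0,0,-0.7,0.36, 0,0,0,0,0,-0.8,0.36, 0,0,0,0,0,-0.8,0.36, 0,0,0,0,0,-0.8,0.36, 0,0,0,0,0,-0.8,0.36, 0,0,0,0,0,-0.8,0.36, 0,0,0,0,0,-0.8,0.36]'
python3 goal.py 527 188 330 0 0 -1 0.971 -0.239 0
```

```text
time_s: 16.7
eef_pos: [500.3, -129.0, 260.2]
ee_rot: [-0.004, 0.412, 0.911, -0.002]
contact_force: [0.4, -0.8, -2.3]
grip_width: 39.5
t 16.7 p [ 500.3 -129.   260.2] z [-0.009 -0.    -1.   ] y [ 0.75   0.661 -0.007] F [ 0.4 -0.8 -2.3] w 39.5 q [ 1.08  0.43 -1.14  1.82  0.43  1.17  0.53]
shift [ 8.82  9.16 -2.81]
turn [-0.06 -0.01  6.9 ] shift in goal axes [12.57 -1.99 -2.79]
```

```bash
python3 -m jog '[-0.05,0,0.85,0,0,-0.4,0.36, 0,0,0.85,0,0,-0.4,0.36, 0,0,0.85,0,0,-0.4,0.36, 0,0,0.85,0,0,-0.4,0.36, 0,0,0.85,0,0,-0.4,0.36, 0,0,0.85,0,0,-0.4,0.36, 0,0,0.85,0,0,-0.4,0.36, 0,0,0.85,0,0,0,0.36]'
python3 goal.py 527 188 330 0 0 -1 0.971 -0.239 0
```

```text
time_s: 17.5
eef_pos: [499.0, -125.3, 340.6]
ee_rot: [-0.001, 0.792, 0.61, 0.001]
contact_force: [1.0, 0.4, -2.3]
grip_width: 39.9
t 17.5 p [ 499.  -125.3  340.6] z [ 0.001  0.002 -1.   ] y [ 0.967 -0.256 -0.   ] F [ 1.   0.4 -2.3] w 39.9 q [ 1.01  0.26 -0.97  1.72  0.22  1.27 -0.27]
shift [12.4  -2.12  0.45]
turn [-0.   -0.02 -0.12] shift in goal axes [12.44 -1.91  0.42]
```

```bash
python3 -m jog '[0,0,-0.1,0.6,-0.15,0,0.36, 0,0,0,0.9,-0.15,0,0.36, 0,0,0,0.9,-0.15,0,0.36, 0,0,0,0.9,-0.15,0,0.36, 0,0,0,0.9,-0.15,0,0.36, 0,0,0,0.9,-0.15,0,0.36, 0,0,0,0.9,-0.15,0,0.36]'
python3 goal.py 527 188 330 0 0 -1 0.971 -0.239 0
python3 - <<'E'
from h import *
from cell import ctrl
T=snap(ctrl,"top",16);S=snap(ctrl,"side",16)
cv2.imwrite("pics/c16.png",np.hstack([cv2.resize(T["color"],(400,300)),cv2.resize(S["color"],(400,300))]))
E
```

```text
time_s: 18.2
eef_pos: [504.7, 38.5, 342.5]
ee_rot: [-0.001, 0.78, 0.626, -0.0]
contact_force: [0.4, -0.4, -2.2]
grip_width: 40.1
t 18.2 p [504.7  38.5 342.5] z [-0.002  0.002 -1.   ] y [ 0.976 -0.217 -0.002] F [ 0.4 -0.4 -2.2] w 40.1 q [ 0.75  0.26 -1.05  1.74  0.23  1.28 -0.57]
shift [ 6.03 -0.43  0.51]
turn [-0.02 -0.01  0.16] shift in goal axes [ 6.02 -0.56  0.5 ]
```

View pics/c16.png

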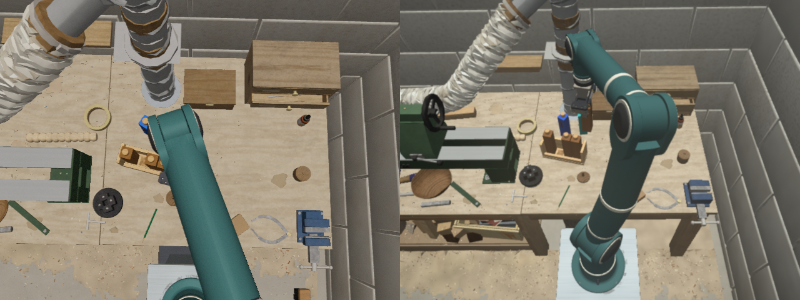

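```bash
python3 -m jog '[0,0,0.15,0.8,-0.1,0,0.36, 0,0,0,0.9,-0.1,0,0.36, 0,0,0,0.9,-0.1,0,0.36, 0,0,0,0.9,-0.1,0,0.36, 0,0,0,0.9,-0.1,0,0.36, 0,0,0,0.8,-0.1,0,0.36, 0,0,0,0.5,0,0,0.36]'
python3 goal.py 527 188 330 0 0 -1 0.9715 -0.237 0
python3 - <<'E'
from h import *
from cell import ctrl
T=snap(ctrl,"top",17);S=snap(ctrl,"side",17)
cv2.imwrite("pics/c17.png",np.hstack([cv2.resize(T["color"][150:330,140:340],(400,360)),cv2.resize(S["color"][120:300,180:380],(400,360))]))
E
```

```text
time_s: 19.0
eef_pos: [516.7, 190.6, 343.3]
ee_rot: [-0.003, 0.778, 0.628, -0.002]
contact_force: [0.3, 0.5, -1.8]
grip_width: 39.2
t 19.0 p [516.7 190.6 343.3] z [-0.006  0.002 -1.   ] y [ 0.978 -0.21  -0.006] F [ 0.3  0.5 -1.8] w 39.2 q [ 0.4   0.38 -1.04  1.64  0.33  1.33 -0.91]
shift [-0.02  0.43  0.53]
turn [-0.04 -0.    0.2 ] shift in goal axes [-0.    0.43  0.53]
```

View pics/c17.png

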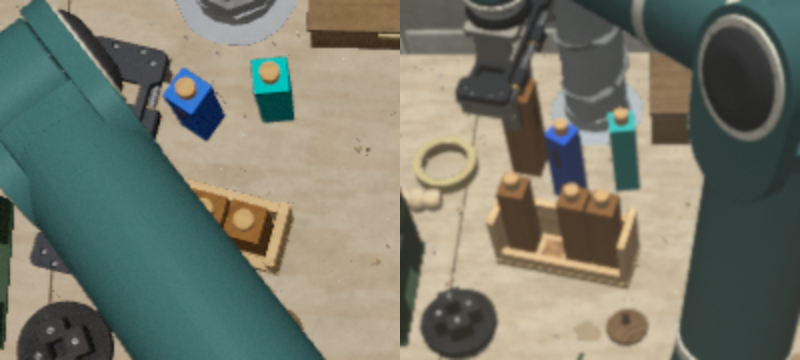

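```bash
python3 -m jog '[0,0,0.2,-0.05,0.4,0.8,0.36, 0,0,0,0,0.03,0.7,0.36, 0,0,0,0,0,0,0.36]'
python3 goal.py 526.8 186.1 300 0 0 -1 0.9715 -0.237 0
python3 - <<'E'
from h import *
from cell import ctrl
S=snap(ctrl,"side",18);crop(S,"pics/c18.png",215,140,315,270,4.6)
E
```

```text
time_s: 19.4
eef_pos: [526.2, 185.9, 305.3]
ee_rot: [-0.002, 0.785, 0.619, -0.002]
contact_force: [-0.5, -0.2, -2.4]
grip_width: 39.8
t 19.4 p [526.2 185.9 305.3] z [-0.006  0.001 -1.   ] y [ 0.973 -0.233 -0.006] F [-0.5 -0.2 -2.4] w 39.8 q [ 0.38  0.42 -1.01  1.67  0.36  1.26 -0.94]
shift [0.01 0.02 0.21]
turn [-0.04  0.01  0.03] shift in goal axes [0.01 0.02 0.21]
```

View pics/c18.png

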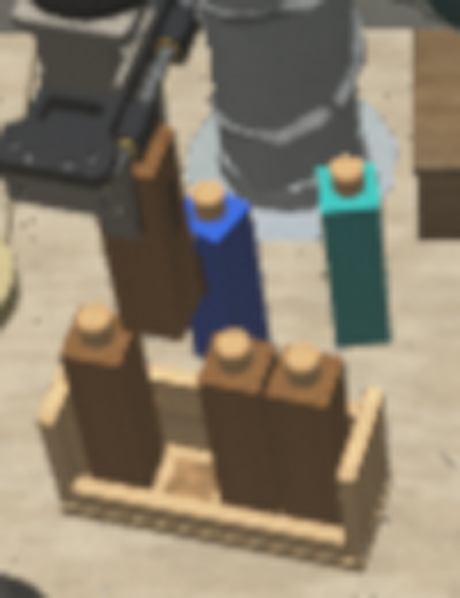

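```bash
cat > ov.py <<'E'
import sys
from h import *
# rack-frame axes
th=np.radians(-13.7);X=np.array([np.cos(th),np.sin(th),0]);Y=np.array([-np.sin(th),np.cos(th),0])
name,tag,x0,y0,x1,y1,s=sys.argv[1],sys.argv[2],*map(int,sys.argv[3:7]),float(sys.argv[7])
cx,cy,z=map(float,sys.argv[8:11])
S=load(f"{name}{tag}.pkl");im=cv2.resize(S["color"][y0:y1,x0:x1],None,fx=s,fy=s,interpolation=cv2.INTER_CUBIC)
def sq(c,col):
    P=[np.array(c)+a*20*X+b*20*Y for a,b in((-1,-1),(-1,1),(1,1),(1,-1))]
    uv=((proj(S,P)-[x0,y0]+.5)*s).round().astype(int);cv2.polylines(im,[uv],True,col,1)
for c in((537.8,231.2,162),(516.4,144.3,162),(505.9,101.7,162)):sq(c,(0,255,0))
sq((cx,cy,z),(0,0,255))
cv2.imwrite(f"pics/ov{tag}{name}.png",im)
E
python3 ov.py side 18 215 140 315 270 4.6 526.7 187.9 201.8
```

```text
(no output)
```

View pics/ov18side.png

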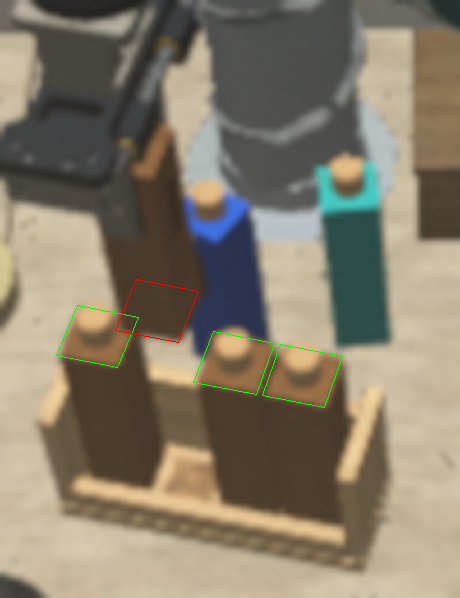

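```bash
python3 -m jog '[-0.04,0,0.03,0,0.02,0.5,0.36, 0,0,0,0,0,0.6,0.36, 0,0,0,0,0,0.5,0.36]'
python3 goal.py 526.8 186.1 300 0 0 -1 0.9715 -0.237 0
python3 - <<'E'
from h import *
from cell import ctrl
S=snap(ctrl,"side",19);crop(S,"pics/c19.png",215,160,315,260,6)
E
```

```text
time_s: 19.75
eef_pos: [528.9, 185.4, 267.2]
ee_rot: [0.002, 0.787, 0.617, 0.003]
contact_force: [-0.1, -0.4, -2.4]
grip_width: 39.8
t 19.75 p [528.9 185.4 267.2] z [ 0.007  0.    -1.   ] y [ 0.971 -0.238  0.007] F [-0.1 -0.4 -2.4] w 39.8 q [ 0.36  0.45 -0.99  1.73  0.4   1.18 -0.98]
shift [ 0.01 -0.08 -1.31]
turn [ 0.05 -0.01 -0.01] shift in goal axes [ 0.01 -0.09 -1.31]
```

View pics/c19.png

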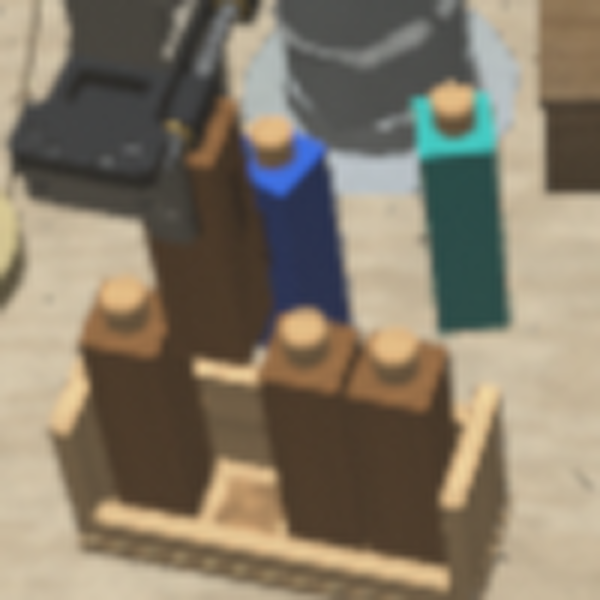

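```bash
python3 -m jog '[0.05,0,0,0,-0.07,0.3,0.36, 0,0,0,0,-0.02,0.35,0.36]'
python3 goal.py 526.8 186.1 300 0 0 -1 0.9715 -0.237 0
python3 - <<'E'
from h import *
from cell import ctrl
S=snap(ctrl,"side",20);crop(S,"pics/c20.png",215,170,305,260,6.6)
E
```

```text
time_s: 20.0
eef_pos: [525.6, 185.5, 247.8]
ee_rot: [-0.002, 0.787, 0.617, -0.001]
contact_force: [0.1, -0.9, -2.8]
grip_width: 39.8
t 20.0 p [525.6 185.5 247.8] z [-0.003  0.001 -1.   ] y [ 0.971 -0.238 -0.004] F [ 0.1 -0.9 -2.8] w 39.8 q [ 0.35  0.47 -0.98  1.75  0.42  1.15 -0.99]
shift [ 0.04  0.03 -2.09]
turn [-0.03 -0.   -0.01] shift in goal axes [ 0.04  0.04 -2.09]
```

View pics/c20.png

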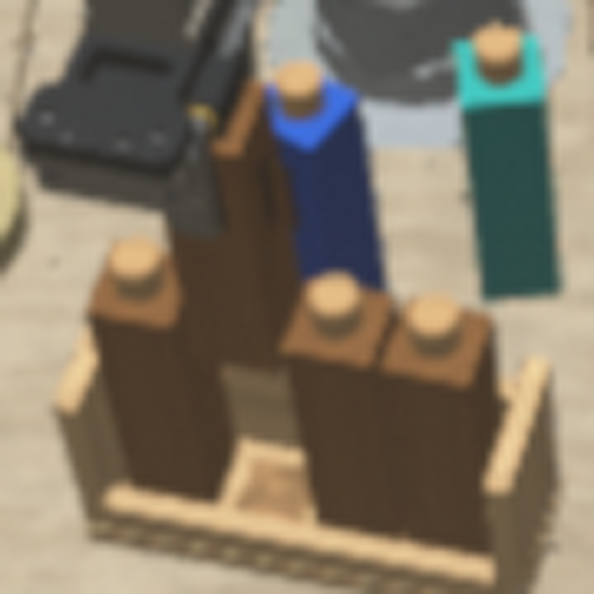

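```bash
python3 -m jog '[-0.03,0,0,0.03,0.03,0.4,0.36, 0,0,0,0,0.0,0.4,0.36]'
python3 goal.py 526.8 186.1 117.5 0 0 -1 0.9715 -0.237 0
python3 -m jog '[0,0,0,0,0,0.4,0.36, 0,0,0,0,0.0,0.4,0.36]'
python3 goal.py 526.8 186.1 117.5 0 0 -1 0.9715 -0.237 0
```

```text
time_s: 20.25
eef_pos: [526.4, 186.3, 225.9]
ee_rot: [0.0, 0.787, 0.617, 0.001]
contact_force: [0.2, -0.3, -2.4]
grip_width: 39.5
t 20.25 p [526.4 186.3 225.9] z [ 0.001  0.001 -1.   ] y [ 0.971 -0.238  0.001] F [ 0.2 -0.3 -2.4] w 39.5 q [ 0.33  0.49 -0.96  1.77  0.44  1.11 -1.02]
shift [-0.01  0.01  4.33]
turn [ 0.01 -0.01 -0.  ] shift in goal axes [-0.    0.02  4.33]
time_s: 20.45
eef_pos: [526.5, 186.4, 204.1]
ee_rot: [0.0, 0.787, 0.617, 0.001]
contact_force: [0.5, -0.5, -3.0]
grip_width: 39.9
t 20.45 p [526.5 186.4 204.1] z [ 0.001  0.001 -1.   ] y [ 0.971 -0.237  0.001] F [ 0.5 -0.5 -3. ] w 39.9 q [ 0.32  0.51 -0.94  1.8   0.47  1.07 -1.03]
shift [-0.01  0.01  3.46]
turn [ 0.01 -0.01 -0.  ] shift in goal axes [-0.01  0.02  3.46]
```

Foot at about 100 mm now, close to the height of the rack back; no side forces so far. I look once more before entering the channel.

Run:
```python
from h import *
from cell import ctrl
S=snap(ctrl,"side",21);crop(S,"pics/c21.png",215,170,305,260,6.6)
```

```text
(no output)
```

View pics/c21.png

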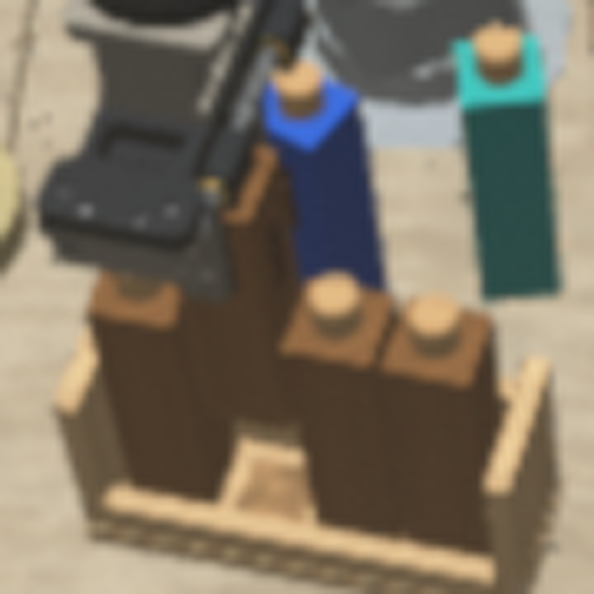

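```bash
python3 -m jog '[0,0,0,0,0,0.4,0.36, 0,0,0,0,0.0,0.4,0.36, 0,0,0,0,0,0.3,0.36]'
python3 goal.py 526.8 186.1 117.5 0 0 -1 0.9715 -0.237 0
python3 -m jog '[0,0,0,0,0,0.4,0.36, 0,0,0,0,0.0,0.4,0.36, 0,0,0,0,0,0.3,0.36]'
python3 goal.py 526.8 186.1 117.5 0 0 -1 0.9715 -0.237 0
```

```text
time_s: 20.8
eef_pos: [525.9, 186.0, 173.0]
ee_rot: [-0.0, 0.787, 0.617, -0.0]
contact_force: [0.5, 0.5, -0.9]
grip_width: 39.7
t 20.8 p [525.9 186.  173. ] z [-0.001  0.    -1.   ] y [ 0.971 -0.238 -0.001] F [ 0.5  0.5 -0.9] w 39.7 q [ 0.3   0.55 -0.92  1.83  0.5   1.02 -1.06]
shift [0.01 0.04 2.22]
turn [-0.01 -0.   -0.  ] shift in goal axes [0.01 0.04 2.22]
time_s: 21.1
eef_pos: [526.0, 186.0, 143.0]
ee_rot: [-0.0, 0.787, 0.617, -0.0]
contact_force: [0.2, -0.8, -1.4]
grip_width: 39.7
t 21.1 p [526. 186. 143.] z [-0.001  0.    -1.   ] y [ 0.971 -0.238 -0.001] F [ 0.2 -0.8 -1.4] w 39.7 q [ 0.27  0.58 -0.89  1.85  0.54  0.97 -1.09]
shift [0.01 0.03 1.02]
turn [-0.01 -0.   -0.01] shift in goal axes [0.01 0.03 1.02]
```

```bash
python3 -m jog '[0,0,0,0,0,0.3,0.36, 0,0,0,0,0.0,0.3,0.36, 0,0,0,0,0,0.25,0.36]'
python3 goal.py 526.8 186.1 117.5 0 0 -1 0.9715 -0.237 0
python3 - <<'E'
from h import *
from cell import ctrl
S=snap(ctrl,"side",22);T=snap(ctrl,"top",22);crop(S,"pics/c22.png",215,170,305,260,6.6)
E
```

```text
time_s: 21.4
eef_pos: [525.9, 186.1, 119.6]
ee_rot: [-0.001, 0.787, 0.617, -0.0]
contact_force: [0.4, 0.4, -2.5]
grip_width: 39.9
t 21.4 p [525.9 186.1 119.6] z [-0.001  0.    -1.   ] y [ 0.971 -0.238 -0.001] F [ 0.4  0.4 -2.5] w 39.9 q [ 0.25  0.61 -0.86  1.87  0.57  0.93 -1.12]
shift [0.01 0.03 0.08]
turn [-0.01 -0.   -0.01] shift in goal axes [0.01 0.03 0.08]
```

View pics/c22.png

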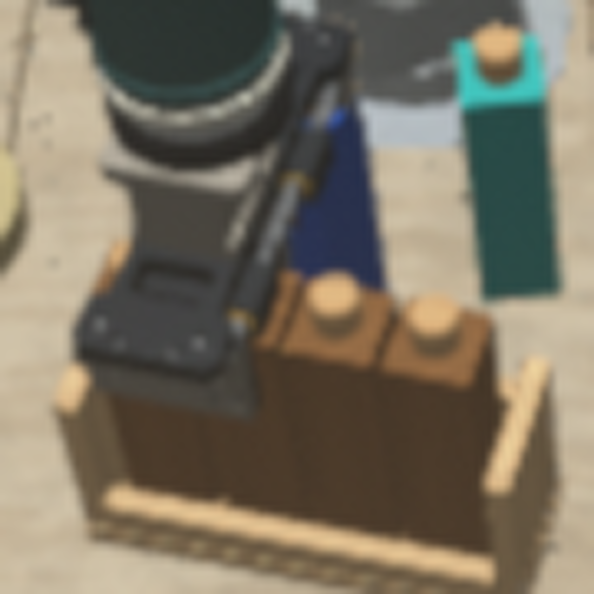

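```bash
python3 -m jog '[0,0,0,0,0,0.05,0.36, 0,0,0,0,0.0,0.04,0.36]'
python3 goal.py 526.8 186.1 117.5
python3 -m jog '[0,0,0,0,0,0.05,0.36]'
python3 goal.py 526.8 186.1 117.5
```

```text
time_s: 21.7
eef_pos: [525.7, 186.1, 117.5]
ee_rot: [-0.001, 0.787, 0.617, -0.001]
contact_force: [-2.0, -0.6, 5.3]
grip_width: 40.2
t 21.7 p [525.7 186.1 117.5] z [-0.002  0.    -1.   ] y [ 0.971 -0.238 -0.002] F [-2.  -0.6  5.3] w 40.2 q [ 0.25  0.61 -0.86  1.87  0.57  0.93 -1.12]
shift [0.01 0.04 0.  ]
time_s: 21.8
eef_pos: [525.7, 186.3, 117.5]
ee_rot: [-0.0, 0.787, 0.617, -0.001]
contact_force: [-4.0, -2.7, 13.3]
grip_width: 39.6
t 21.8 p [525.7 186.3 117.5] z [-0.001 -0.001 -1.   ] y [ 0.971 -0.238 -0.001] F [-4.  -2.7 13.3] w 39.6 q [ 0.25  0.61 -0.86  1.87  0.57  0.93 -1.12]
shift [ 0.    0.04 -0.  ]
```

```bash
python3 -m jog '[0,0,0,0,0,-0.03,0.36]' 10
python3 goal.py 526.8 186.1 117.5
python3 -m jog '[0,0,0,0,0,0,0.5, 0,0,0,0,0,0,0.6, 0,0,0,0,0,0,0.7, 0,0,0,0,0,0,0.7, 0,0,0,0,0,0,0.7]' 10
python3 goal.py 526.8 186.1 117.5
python3 - <<'E'
from h import *
from cell import ctrl
S=snap(ctrl,"side",23);crop(S,"pics/c23.png",215,170,305,260,6.6)
E
```

```text
time_s: 21.9
eef_pos: [525.9, 186.4, 118.7]
ee_rot: [0.0, 0.787, 0.617, -0.0]
contact_force: [0.7, 0.8, -2.3]
grip_width: 39.6
t 21.9 p [525.9 186.4 118.7] z [-0.001 -0.001 -1.   ] y [ 0.971 -0.238 -0.   ] F [ 0.7  0.8 -2.3] w 39.6 q [ 0.25  0.61 -0.86  1.87  0.57  0.93 -1.12]
shift [-0.    0.04  0.05]
time_s: 22.4
eef_pos: [527.5, 187.1, 120.1]
ee_rot: [0.001, 0.787, 0.617, 0.002]
contact_force: [0.2, 0.5, 0.1]
grip_width: 64.6
t 22.4 p [527.5 187.1 120.1] z [ 0.003  0.001 -1.   ] y [ 0.971 -0.238  0.003] F [0.2 0.5 0.1] w 64.6 q [ 0.25  0.61 -0.86  1.87  0.57  0.93 -1.12]
shift [-0.05 -0.02  0.11]
```

View pics/c23.png

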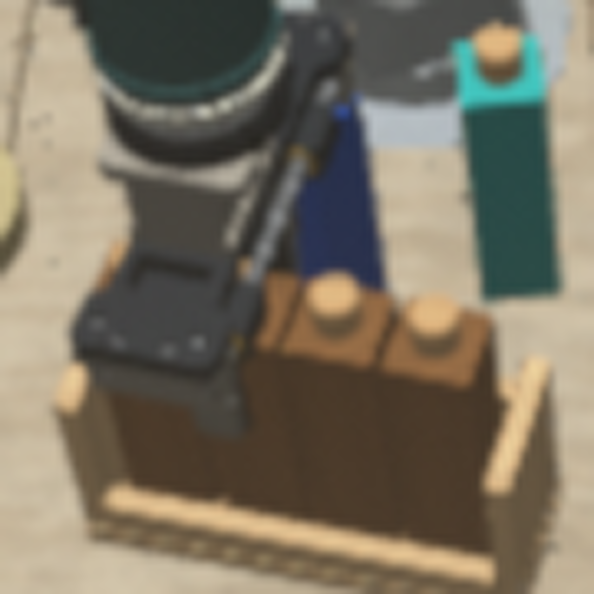

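```bash
python3 -m jog '[0,0,0,0,0,-0.3,0.75, 0,0,0,0,0,-0.5,0.75, 0,0,0,0,0,-0.6,0.75, 0,0,0,0,0,-0.7,0.75, 0,0,0,0,0,-0.8,0.75, 0,0,0,0,0,-0.8,0.75]'
python3 goal.py 526.8 186.1 300 0 0 -1 0.971 -0.238 0
python3 -m jog '[0,0,0,0,0,-0.8,0.75, 0,0,0,0,0,-0.9,0.75, 0,0,0,0,0,-0.9,0.75, 0,0,0,0,0,-0.9,0.75]'
python3 goal.py 526.8 186.1 300
```

```text
time_s: 23.05
eef_pos: [526.2, 187.2, 218.7]
ee_rot: [-0.0, 0.786, 0.618, 0.001]
contact_force: [0.5, 0.2, -0.2]
grip_width: 69.0
t 23.05 p [526.2 187.2 218.7] z [ 0.001  0.001 -1.   ] y [ 0.972 -0.237  0.001] F [ 0.5  0.2 -0.2] w 69.0 q [ 0.33  0.5  -0.96  1.78  0.45  1.1  -1.02]
shift [-0.03  0.04 -3.25]
turn [ 0.   -0.01  0.01] shift in goal axes [-0.04  0.03 -3.25]
time_s: 23.45
eef_pos: [525.4, 188.0, 315.6]
ee_rot: [0.001, 0.786, 0.618, 0.003]
contact_force: [0.8, -0.3, 0.3]
grip_width: 69.3
t 23.45 p [525.4 188.  315.6] z [ 0.006  0.001 -1.   ] y [ 0.972 -0.235  0.005] F [ 0.8 -0.3  0.3] w 69.3 q [ 0.38  0.4  -1.02  1.67  0.36  1.27 -0.95]
shift [-0.06  0.07  0.62]
```

Move aside to the right (tool −x) so that both cameras can see the rack.

```bash
python3 -m jog '[0,0,0,-0.9,0,0,0.75, 0,0,0,-0.9,0,0,0.75, 0,0,0,-0.9,0,0,0.75, 0,0,0,-0.9,0,0,0.75, 0,0,0,-0.9,0,0,0.75, 0,0,0,-0.9,0,0,0.75, 0,0,0,-0.9,0,0,0.75, 0,0,0,-0.9,0,0,0.75]' | head -2
python3 -m jog '[0,0,0,-0.9,0,0,0.75, 0,0,0,-0.9,0,0,0.75, 0,0,0,-0.9,0,0,0.75, 0,0,0,-0.9,0,0,0.75, 0,0,0,-0.9,0,0,0.75, 0,0,0,-0.9,0,0,0.75, 0,0,0,-0.9,0,0,0.75, 0,0,0,-0.5,0,0,0.75]'
python3 - <<'E'
from h import *
from cell import ctrl
S=snap(ctrl,"side",24);T=snap(ctrl,"top",24)
a=cv2.resize(T["color"][200:310,175:305],(400,338),interpolation=cv2.INTER_CUBIC);b=cv2.resize(S["color"][170:280,205:335],(400,338),interpolation=cv2.INTER_CUBIC)
cv2.imwrite("pics/c24.png",np.hstack([a,b]))
C=cloud(T)
b=np.zeros((480,640),bool);b[225:290,180:295]=1
k,l,st,ce=cv2.connectedComponentsWithStats((b&(C[...,2]>172)).astype(np.uint8))
for i in range(1,k):
    if st[i][4]>20:print("tenon",on_z(T,[ce[i]],182).round(1),C[...,2][l==i].mean().round(1),st[i][4])
k,l,st,ce=cv2.connectedComponentsWithStats(b.astype(np.uint8)*(C[...,2]>150))
for i in range(1,k):
    if st[i][4]>20:
        vu=np.argwhere(l==i);print(cv2.minAreaRect(on_z(T,vu[:,::-1],162)[:,:2].astype(np.float32)),st[i][4])
E
```

```text
time_s: 24.25
eef_pos: [483.0, 15.7, 329.4]
time_s: 25.05
eef_pos: [443.7, -153.7, 338.5]
ee_rot: [0.013, 0.78, 0.625, 0.01]
contact_force: [-0.9, 0.5, 0.1]
grip_width: 69.0
tenon [[537.9 231.1 182. ]] 181.8 92
tenon [[524.5 185.9 182. ]] 196.2 91
tenon [[516.6 144.4 182. ]] 181.6 92
tenon [[506.  101.7 182. ]] 181.7 86
((537.8895874023438, 231.30868530273438), (41.65120315551758, 40.467220306396484), 77.77465057373047) 369
((520.6310424804688, 165.18701171875), (84.08941650390625, 42.353031158447266), 77.20679473876953) 750
((505.8814697265625, 101.36306762695312), (41.09922790527344, 40.92091751098633), 75.5959243774414) 369
```

View pics/c24.png

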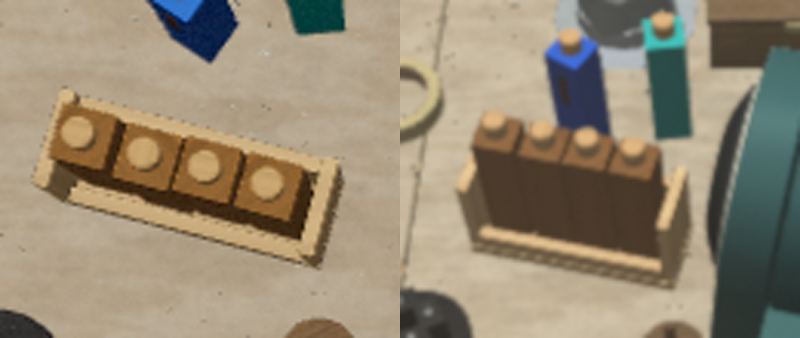

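Run:
```python
from h import *
T=load("top24.pkl");S=load("side24.pkl");C=cloud(T);D=cloud(S)
b=np.zeros((480,640),bool);b[225:290,180:295]=1
k,l,st,ce=cv2.connectedComponentsWithStats((b&(C[...,2]>172)).astype(np.uint8))
for i in range(1,k):
    if st[i][4]>20:print(ce[i],np.percentile(C[...,2][l==i],[5,25,50,75,95]).round(1),C[l==i].mean(0).round(1))
k,l,st,ce=cv2.connectedComponentsWithStats((b&(C[...,2]>155)&(C[...,2]<172)).astype(np.uint8))
for i in range(1,k):
    if st[i][4]>20:print("face",ce[i].round(1),st[i][4],np.median(C[...,2][l==i]))
for i,p in enumerate(((537.9,231.1,182),(525,187,184),(516.6,144.4,182))):print(proj(S,p))
crop(T,"pics/t24.png",185,225,285,290,8);crop(S,"pics/s24.png",220,195,300,265,8)
```

```text
[199.83695652 242.86956522] [175.7 180.4 182.  183.9 187.2] [537.9 231.2 181.8]
[221.16483516 249.68131868] [179.2 181.7 184.1 185.3 187.7] [522.6 183.7 196.2]
[240.88043478 253.88043478] [175.3 180.1 182.  183.5 185.6] [516.6 144.5 181.6]
[261.1627907 259.3372093] [178.1 180.4 182.1 183.2 185.4] [506.1 101.7 181.7]
face [202.  244.6] 267 162.3306560908875
face [232.5 253.3] 545 163.12926990555638
face [262.2 260.8] 273 162.08172011529564
[[234.59441879 208.19082722]]
[[249.66031092 211.25509915]]
[[264.64413189 213.9471093 ]]
```

View pics/t24.png

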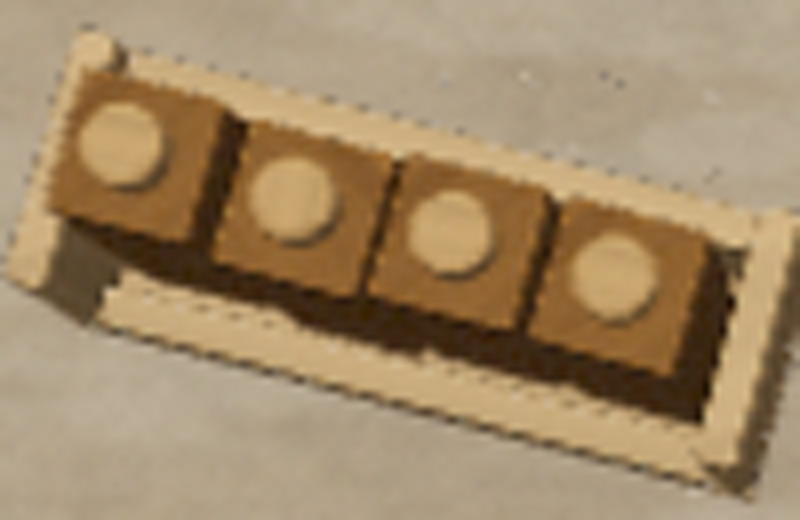

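View pics/s24.png

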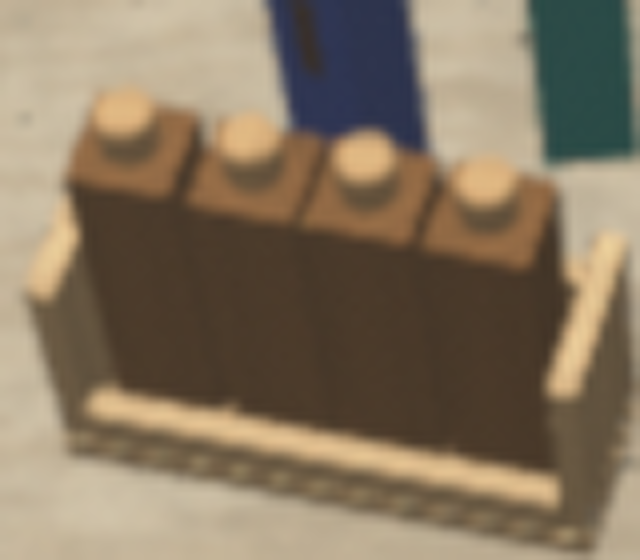

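Run:
```python
from cell import ctrl
print(ctrl.close_job()); print(ctrl.get_state()["time_s"])
```

```text
the job is handed in; nothing more can be done
None
the job is handed in; nothing more can be done
```

The leg now stands in the rack's empty place, upright on the cork pad and square with the row. I handed the job in at about 25 s on the robot's clock.

**What I did:** I gripped the lying leg near its tenon and tipped it up about its lower foot edge until it stood free on the open bench. I then regripped it from above and carried it upright over the rack. It was lowered into the place between leg_left and leg_mid until the force reading showed contact, at the expected height, and I let go.

**Last checks, from the top camera after backing off:**
- **Height:** the placed tenon's top is at about 184 mm (median) and the neighbours' at 182 mm, so the foot is on the 2 mm pad. The mean read 196 mm, which I put down to depth outliers.
- **Neighbours:** all three stand within about 0.2 mm of where they were.
- **Squareness:** the leg's edges line up with the others in both views; I judged this by eye.
- **Robot:** the gripper was clear of everything and no contact force showed.

**Not perfect:**
- **Off centre:** the leg sits about 2–3 mm from the middle of its place, towards leg_mid, with about 2 mm of gap on that side.
- **Tipping:** the foot edge came about 2–5 mm off the bench at some moments, because the leg slipped a little in the grip. I lowered it back each time it showed.
- **Standing up:** it still leaned about 3° when I first let go on the bench, then settled flat.
- **Release in the rack:** I eased the gripper up about 1 mm just before opening, so the leg may have dropped that much.

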